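# Load a compression spring to its working length

## Task

Load-test the spring on the tester: thread the steel ring weights over the locating rod one at a time, lowering each onto the pan without dropping it and letting go before you fetch the next, until the red pointer comes to rest in the green band, never sinking it past the band. If a ring catches on the end of the rod, ease it about until it slips over rather than pushing. Leave the band's setting, the glassware and the pen alone, and the rings you do not need on the mat.

Things in the scene. Friction and masses are not known exactly. Their poses are not given: they have to be found in the camera images.
- tester: Dead-weight spring tester, fixed: grey base 130 x 210 mm, 18 mm high. Origin: its underside, below the foot of the upright locating rod. A bare compression spring round the rod carries the pan, which a round guide column (on the -y side, 80 mm off, top 140 mm above the bench) keeps level. On the +y side, 88 mm off, stands the scale, an aluminium plate 18 mm wide, top 130 mm high.
- socket: Dark collar at the foot of the tester's locating rod, with the rod. Origin: as the tester's. Rod: steel, 12 mm diameter, flat end with a 0.5 mm edge break, top 150 mm above the bench, 40 mm above the empty pan. Worn, it leans from its foot (26 mm up), stiffly: its top stands 2.5 to 4.5 mm off true, any way. Rings clear it by 1 mm all round. Not to be pushed with more than about 25 N.
- pan_top (a point): Centre of the pan's upper face. Aluminium disc, 52 mm diameter with a 21 mm hole that the rod passes through, 5 mm thick, sliding straight down under load: 110 mm above the bench when empty, sinking 10.5 to 13.5 mm for each ring (spring 0.16 N per mm, damped), to a stop at 62 mm of travel.
- pan (a joint): How far the pan has sunk from its empty height (m, 0 to 0.062, positive down).
- pointer (a point): The red pointer, two thin needles 3 mm high carried by the pan on its +y side, one on either face of the scale; the point is midway between their tips, 83 mm from the pan's centre. It sinks with the pan.
- band_mid (a point): Middle of the green band, an 18 mm high sleeve clamped on the scale: it marks the spring's working length. The pointer must stand between its edges, 9 mm above and below this point. It is 25 to 40 mm below the unloaded pointer and stays where it is clamped.
- mat: Blue-grey rubber mat 205 x 205 x 3 mm, fixed to the bench; the ring weights lie flat on it in two rows of two, about 110 mm apart. Origin: centre of its underside.
- ring1_center (a point): Steel ring weight 1, loose, lying flat: 50 mm outer diameter, 14 mm bore, 14 mm high, about 200 g (not calibrated: 10 % lighter or heavier). The point is its centre, half-way up the bore, 7 mm above its underside.
- ring2_center (a point): Steel ring weight 2, loose, lying flat: 50 mm outer diameter, 14 mm bore, 14 mm high, about 200 g (not calibrated: 10 % lighter or heavier). The point is its centre, half-way up the bore, 7 mm above its underside.
- ring3_center (a point): Steel ring weight 3, loose, lying flat: 50 mm outer diameter, 14 mm bore, 14 mm high, about 200 g (not calibrated: 10 % lighter or heavier). The point is its centre, half-way up the bore, 7 mm above its underside.
- ring4_center (a point): Steel ring weight 4, loose, lying flat: 50 mm outer diameter, 14 mm bore, 14 mm high, about 200 g (not calibrated: 10 % lighter or heavier). The point is its centre, half-way up the bore, 7 mm above its underside.
- beaker_center (a point): Empty glass beaker, bystander: 66 mm diameter, 85 mm high, loose; point at its centre, half-way up.
- reagent_center (a point): Amber reagent bottle with blue cap, bystander: 54 mm diameter, 115 mm high, loose; point at its centre, half-way up.
- marker: Blue marker pen, bystander: 14 mm diameter, 130 mm long, lying on the bench along its x axis; origin at the middle of its underside.
Not all that is in view belongs to the job. Leave any orange or turquoise look-alike of the part that bears ring3_center alone.

How it is judged:
On the way, in this order (a step that is already met when the one before it is completed fails the run):
1. one ring, and only one, rests on the pan, released (value of joint pan between 0.0095 and 0.0145 m and contact force between the fingers and anything else below 0.15 N), for 0.2 s.
2. a second ring, and only one more, rests on the pan, released (value of joint pan between 0.0205 and 0.0275 m and contact force between the fingers and anything else below 0.15 N), for 0.2 s.
At the end, for the whole second after the job is handed in: The red pointer stands still between the edges of the green band (within 9.5 mm of its middle); every ring is either down over the rod on the pan's stack (centred within 8 mm) or lying flat on the mat (z of pointer in the frame of band_mid between -0.0095 and 0.0095 m and velocity of joint pan between -0.004 and 0.004 m/s and ((horizontal distance between ring1_center and pan_top below 0.008 m and height (world z) of ring1_center between 0.055 and 0.14 m) or (horizontal distance between ring1_center and mat below 0.115 m and height (world z) of ring1_center below 0.016 m)) and ((horizontal distance between ring2_center and pan_top below 0.008 m and height (world z) of ring2_center between 0.055 and 0.14 m) or (horizontal distance between ring2_center and mat below 0.115 m and height (world z) of ring2_center below 0.016 m)) and ((horizontal distance between ring3_center and pan_top below 0.008 m and height (world z) of ring3_center between 0.055 and 0.14 m) or (horizontal distance between ring3_center and mat below 0.115 m and height (world z) of ring3_center below 0.016 m)) and ((horizontal distance between ring4_center and pan_top below 0.008 m and height (world z) of ring4_center between 0.055 and 0.14 m) or (horizontal distance between ring4_center and mat below 0.115 m and height (world z) of ring4_center below 0.016 m))); the robot touches nothing.
It fails at once if the locating rod is pushed with more than 25 N (contact force between socket and anything else above 25 N).
It fails at once if a ring is dropped on the pan or the pan is jabbed (pan faster than 0.25 m/s) (velocity of joint pan above 0.25 m/s).
It fails at once if the pointer is sunk past the band (more than 4 mm below its lower edge) (z of pointer in the frame of band_mid below -0.013 m).
It fails at once if the band's setting is shifted by more than 3 mm (distance of band_mid from where it was at the start of the episode above 0.003 m).
It fails at once if the beaker, the bottle or the pen is moved more than 20 mm (distance of any of beaker_center, reagent_center, marker from where it was at the start of the episode above 0.02 m).
It also fails if it takes over 72 s, if anything falls off the work surface, if the arm or the gripper's body presses on something with over 40 N, if the wrist force passes 120 N, or if a joint passes its speed limit or range.

## Robot

A 6-joint arm with a two-finger parallel gripper is mounted at the origin on the work surface. World frame = base frame: x ahead of the robot, y to its left, z up, the work surface at z = 0. Lengths are in m, angles in rad, forces in N, time in s.
With the tool pointing down it reaches from about 0.35 to 0.925 m from the base axis. Payload 6.4 kg.
Tool frame: the origin (TCP) lies midway between the tips of the shut fingers; the grasp point (between the pads) lies 19 mm behind it; z points along the fingers, x is the direction in which the jaws open and shut, and the axes are right-handed (so a half turn about z gives the same grasp; the last joint's range is limited). The gripper opens to 94 mm and grips with 3 to 60 N. Pads are 16 mm wide; open, the fingers measure 119 mm over their backs; the gripper's body (75 mm by 177 mm) begins 78 mm behind the grasp point.
Start: joints at [1.059, 0.245, 1.558, -0, 1.339, -0.174], TCP at [0.215, 0.613, 0.205] pointing down, gripper open.
Joint ranges: [-3.13, 3.13], [-1.02, 2.26], [0.13, 2.54], [-0.95, 4.09], [0.21, 2.88], [-2.74, 2.74]. Speed limits (rad/s): [2.57, 2.57, 3.14, 3.14, 3.14, 3.14].

## Interface

Orientations are given as a unit quaternion [x, y, z, w].
In Python, from station import env, optics, workorder gives the robot as it stands. The module is installed in compiled form; this text tells all that it offers.
- The arm moves only by the tool apply_moves, never from a script. Its argument "commands" is one flat list of numbers, 5 for each row, row after row: the opening, from -1 (shut) to 1 (fully open), then the shift along the tool's x, y, z in m, then the turn about the tool's z in degrees. In form: [jaw, x, y, z, twist, jaw, x, y, z, twist, ...]. A call has 1 to 12 rows; each row shifts and turns the commanded pose from where the row before left it, along the tool's axes as they then stand; what a row does not reach is not made up. A row lasts 1/12 s, in which the tool goes at most 41.7 mm and 7.16 degrees, less where a joint would pass 70% of its speed; a pose out of reach is approached as far as the arm can. A call with a gripper value outside its range is refused whole. The fingers move at their own pace and stop on an object; "newtons" is the grip in N (left out, the last holds). Time passes only in rows, so rows that do not move let the fingers close. It gives the time, the measured TCP pose, the force and the opening at its end, in the units of the state.
- env.observe(): the state, without advancing time (a new reading comes with each control period).
- optics.camera(name): name is "side" or "top"; returns the picture (384x512x3 uint8, blue, green, red); there is no depth.
- optics.calibration(name): a dict with "K" (3x3 intrinsics, pixels), "dist_coeffs" ([k1, k2, p1, p2, k3] as OpenCV has them; the pictures are not rectified), "rvec" (rotation vector, rad) and "tvec" (3), from world to camera coordinates, as OpenCV has them. Camera axes: x right, y down, z forward; pixel columns grow to the right and rows downward; lengths in m; the calibration is good to about 2 mm. A picture is of the moment at which its call begins. calibration takes no time and is no camera call.
- workorder.close_job(): hands the job in, once; it reports no verdict.
The state is a dict: "time_s": time; "joints": joint angles; "joint_vel": joint speeds; "effort": joint torques, N m; "eef_pos": TCP position; "eef_rot": TCP orientation; "force": force on the tool from outside, world axes, zero at the start; "wrist_torque": the same for the moment, N m; "finger_gap": finger opening in m.
Only numpy, scipy, OpenCV 4.12 (cv2) and the standard library are available. Lean on these libraries where they do the work, as an engineer would, in place of code of your own. Each camera call takes 0.05 s, during which the arm holds its last target.

## Working session

There is one attempt and no reset: what is moved stays moved. The work goes in short steps, Python scripts to look and compute and a tool call to move; the robot and the scene stay as the last step left them, time stands still between calls to the robot, and variables do not carry over. Pictures are saved under pics/ and viewed, and the job is handed in when it is done.

Besides the shell and the picture viewer there is one more tool, called as name(argument=value, ...) on one line, values as JSON. apply_moves: Moves the arm, as the interface text tells. Its arguments: {"type":"object","properties":{"commands":{"type":"array"},"newtons":{"type":"number"}},"required":["commands"]}

```bash
mkdir -p pics
python3 - <<'E'
from station import env, optics
import cv2
print(env.observe())
for n in("side","top"):
    im=optics.camera(n); cv2.imwrite(f"pics/{n}0.png",im); print(n,optics.calibration(n))
E
```

```text
{'time_s': 0.0, 'joints': array([ 1.05891818e+00,  2.45785994e-01,  1.55900019e+00, -1.99368801e-06,
        1.33869459e+00, -1.74117853e-01]), 'joint_vel': array([-0.00063022,  0.00134581, -0.00012728,  0.00067524,  0.00036854,
       -0.00117498]), 'effort': array([ 2.69454133e-03, -4.15852368e+01, -3.14591181e+01,  6.85972022e-02,
        3.34321219e-02, -1.47990345e-04]), 'eef_pos': array([0.21510269, 0.61274415, 0.20437076]), 'eef_rot': array([ 8.15896176e-01,  5.78197664e-01, -8.52756728e-04,  4.05037704e-04]), 'force': array([ 0.13795639, -0.44779761,  0.11181264]), 'wrist_torque': array([ 0.00671935, -0.00876252, -0.01281765]), 'finger_gap': 0.09386814409560153}
side {'K': array([[404.78012231,   0.        , 259.55113709],
       [  0.        , 404.78012231, 196.47641752],
       [  0.        ,   0.        ,   1.        ]]), 'dist_coeffs': array([-0.00591843,  0.        ,  0.        ,  0.        ,  0.        ]), 'rvec': array([ 2.35143146, -0.55282899,  0.20812287]), 'tvec': array([-0.5851705 ,  0.24699052,  0.76307824])}
top {'K': array([[379.48611624,   0.        , 260.73085542],
       [  0.        , 379.48611624, 190.04795314],
       [  0.        ,   0.        ,   1.        ]]), 'dist_coeffs': array([-0.10569105,  0.        ,  0.        ,  0.        ,  0.        ]), 'rvec': array([ 2.19760576, -2.1906768 ,  0.06938251]), 'tvec': array([-0.06587642,  0.62512474,  0.84945961])}
```

View pics/side0.png

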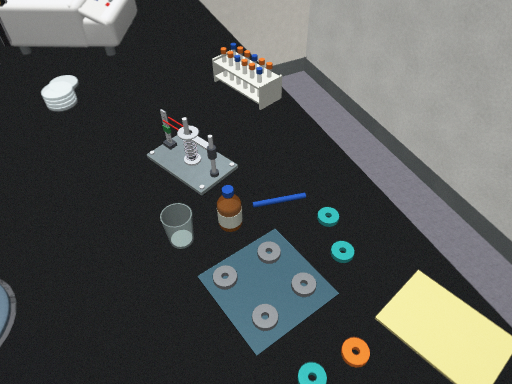

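View pics/top0.png

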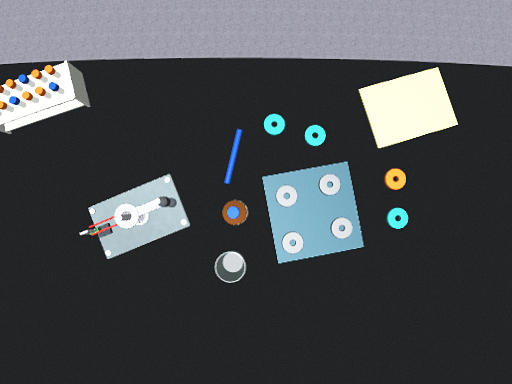

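```bash
cat > h.py <<'E'
import numpy as np, cv2
from station import env, optics
C={n:optics.calibration(n) for n in("side","top")}
def proj(n,P):
    c=C[n]; return cv2.projectPoints(np.array(P,float).reshape(-1,1,3),c["rvec"],c["tvec"],c["K"],c["dist_coeffs"])[0].reshape(-1,2)
def ray(n,uv):
    c=C[n]; p=cv2.undistortPoints(np.array(uv,float).reshape(-1,1,2),c["K"],c["dist_coeffs"]).reshape(-1,2)
    R=cv2.Rodrigues(c["rvec"])[0]; o=-R.T@c["tvec"]; d=np.c_[p,np.ones(len(p))]@R
    return o,d/np.linalg.norm(d,axis=1)[:,None]
def onz(n,uv,z):
    o,d=ray(n,uv); return o+d*((z-o[2])/d[:,2])[:,None]
def tri(us,ut):
    A=np.zeros((3,3));b=np.zeros(3)
    for n,u in(("side",us),("top",ut)):
        o,d=ray(n,[u]);M=np.eye(3)-np.outer(d[0],d[0]);A+=M;b+=M@o
    return np.linalg.solve(A,b)
E
python3 - <<'E'
from h import *
for n in C: print(n,ray(n,[[256,192]])[0])
im=cv2.imread("pics/top0.png"); sd=cv2.imread("pics/side0.png")
print("tcp px",proj("top",[[.215,.613,.205],[0,0,0]]),proj("side",[[.215,.613,.205]]))
def crop(im,x0,y0,x1,y1,s,f): cv2.imwrite(f,cv2.resize(im[y0:y1,x0:x1],None,fx=s,fy=s,interpolation=cv2.INTER_CUBIC))
crop(im,70,165,200,265,6,"pics/t0c.png"); crop(sd,140,100,245,195,6,"pics/s0c.png")
# mat mask
hsv=cv2.cvtColor(im,cv2.COLOR_BGR2HSV)
print(im[170,300],im[200,310],im[195,280],im[195,287])
for n,I,pz in(("top",im,0.017),("side",sd,.017)):
    c=I.astype(int); g=(abs(c[...,0]-c[...,2])<25)&(c[...,1]>90)
    k,l,s,ce=cv2.connectedComponentsWithStats(g.astype(np.uint8))
    for i in range(1,k):
        if 100<s[i,4]<900: print(n,s[i],ce[i],onz(n,[s[i,:2]+(s[i,2:4]-1)/2],pz)[0].round(4))
E
```

```text
side [ 0.3803447  -0.55650902  0.72893954]
top [ 0.57469987 -0.0597653   0.88478836]
tcp px [[-72.28105031 385.03236043]
 [233.00453899 453.15283088]] [[ 2.39509977 54.27344259]]
[181 160 112] [203 179 129] [238 235 232] [206 184 132]
top [ 98 174  92  85 468] [148.09188034 220.71794872] [0.5647 0.2059 0.017 ]
top [319 174  21  21 323] [329.08359133 184.18885449] [ 0.6399 -0.2211  0.017 ]
top [276 185  21  22 318] [286.18238994 195.5       ] [ 0.6131 -0.1218  0.017 ]
top [331 217  21  22 327] [341.04892966 227.48318043] [ 0.54   -0.2482  0.017 ]
top [282 232  21  22 328] [292.25304878 242.09756098] [ 0.5059 -0.1355  0.017 ]
top [214 251  32  32 570] [230.83333333 263.93508772] [0.451  0.0066 0.017 ]
side [160 203  33  44 839] [179.81287247 225.56734207] [0.4599 0.0309 0.017 ]
side [217 208  25  21 270] [230.03333333 220.3962963 ] [ 0.5735 -0.0049  0.017 ]
side [257 241  24  20 322] [268.66149068 250.8136646 ] [ 0.613  -0.1238  0.017 ]
side [213 265  24  22 369] [224.46070461 275.65853659] [ 0.5058 -0.1382  0.017 ]
side [291 273  25  21 381] [303.45406824 283.06299213] [ 0.6388 -0.2236  0.017 ]
side [  0 303  16  43 188] [  8.75531915 323.28191489] [ 0.1045 -0.0539  0.017 ]
side [252 304  26  24 459] [264.60566449 315.75163399] [ 0.5391 -0.251   0.017 ]
```

View pics/t0c.png

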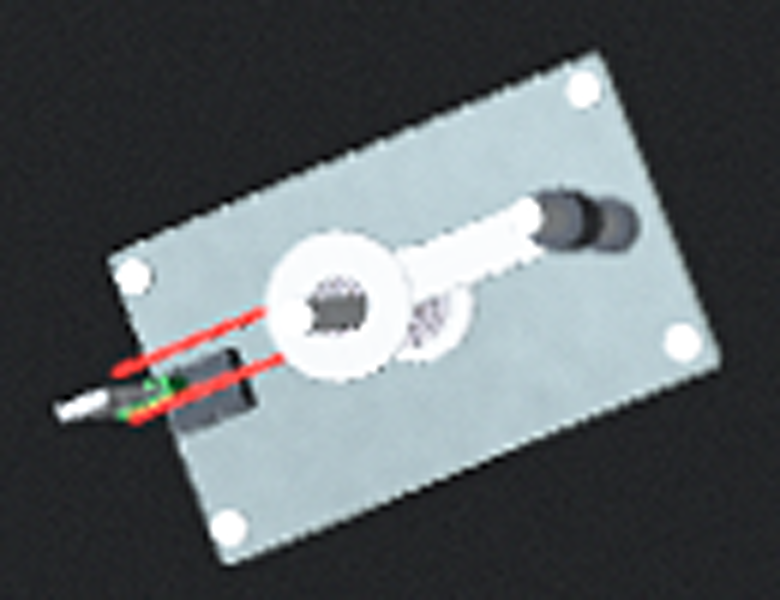

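View pics/s0c.png

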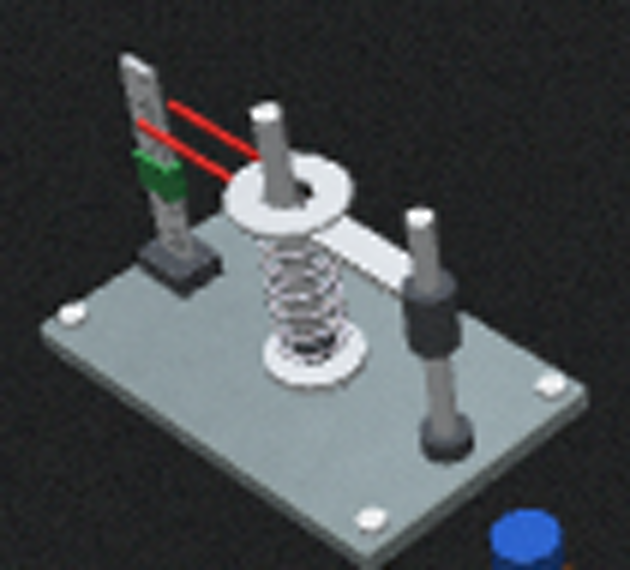

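Run:
```python
from h import *
T=lambda p:(np.array(p,float)+.5)/6-.5+[70,165]
S=lambda p:(np.array(p,float)+.5)/6-.5+[140,100]
c=onz("top",T([[600,50],[720,360],[228,565],[108,255]]),.018);print("corners",c.round(4),np.linalg.norm(np.diff(c,axis=0),axis=1)); m=c.mean(0);print("centre",m)
d=(c[3]-c[0]+c[2]-c[1]);d/=np.linalg.norm(d);print("ydir",d,np.degrees(np.arctan2(d[1],d[0])))
cs=onz("side",S([[45,330],[370,562],[587,395]]),.018);print("side corners",cs.round(4))
print("pan centre top",onz("top",T([[339,305]]),.110), "pan side",onz("side",S([[289,194]]),.110))
print("rod top side",onz("side",S([[266,109]]),.150))
print("rodtop top",onz("top",T([[300,310]]),.150))
print("rodtop tri",tri(S([266,109]),T([300,310])))
print("column top side",onz("side",S([[420,215]]),.140))
print("col foot side",onz("side",S([[446,440]]),.018))
print("scale top side",onz("side",S([[138,60]]),.130),"top",onz("top",T([[80,405]]),.130))
print(ray("side",S([[210,130]])))
from scipy.spatial.transform import Rotation as R
r=R.from_quat(env.observe()["eef_rot"]).as_matrix();print(r.round(3))
```

```text
corners [[0.6642 0.1464 0.018 ]
 [0.5458 0.0984 0.018 ]
 [0.4653 0.2892 0.018 ]
 [0.5842 0.3396 0.018 ]] [0.12780895 0.20711586 0.12917249]
centre [0.56489048 0.21839706 0.018     ]
ydir [-0.38562111  0.92265723  0.        ] 112.68230476730304
side corners [[0.4664 0.287  0.018 ]
 [0.5443 0.0939 0.018 ]
 [0.6613 0.1433 0.018 ]]
pan centre top [[0.56664177 0.21412245 0.11      ]] pan side [[0.56591299 0.21367664 0.11      ]]
rod top side [[0.56358388 0.21781663 0.15      ]]
rodtop top [[0.56531852 0.21303275 0.15      ]]
rodtop tri [0.56387946 0.21229966 0.15354098]
column top side [[0.59717164 0.14203931 0.14      ]]
col foot side [[0.59744013 0.14476627 0.018     ]]
scale top side [[0.53349981 0.30016018 0.13      ]] top [[0.53227197 0.29678651 0.13      ]]
(array([ 0.3803447 , -0.55650902,  0.72893954]), array([[ 0.16304143,  0.78909894, -0.59223336]]))
[[ 0.331  0.943 -0.001]
 [ 0.943 -0.331 -0.001]
 [-0.002 -0.    -1.   ]]
```

Run:
```python
from h import *
a=cv2.imread("pics/top0.png")[195:240,105:150]; b=cv2.imread("pics/side0.png")[110:155,165:210]
def e(x,lo):
    x=cv2.resize(x,None,fx=8,fy=8,interpolation=cv2.INTER_NEAREST).astype(float); return np.clip((x-lo)*255/(255-lo),0,255).astype(np.uint8)
cv2.imwrite("pics/z0.png",np.hstack([e(a,140),e(b,40)]))
g=a[...,1][13:30,5:35]; print(g)
```

```text
[[202 201 199 200 200 198 217 244 253 252 252 251 251 252 251 252 251 252
  252 251 251 252 251 252 253 249 244 253 252 252]
 [204 202 200 198 202 214 242 252 252 252 251 251 251 252 252 253 252 252
  252 251 251 252 252 252 252 252 247 242 251 251]
 [205 202 200 198 198 231 253 251 251 251 252 251 251 253 254 249 251 252
  254 253 251 252 252 251 252 252 250 237 252 252]
 [202 203 201 202 201 238 253 250 251 251 252 252 253 253 227 228 193 234
  225 250 253 252 251 252 252 252 251 231 240 252]
 [204 205 201 201 221 249 252 251 251 251 252 254 244 177 203 168 198 190
  216 185 253 253 252 252 251 252 252 246 234 252]
 [203 204 202 201 228 253 252 251 250 251 254 251 217 189 208 202 199 237
  175 218 206 255 253 252 252 252 252 250 239 252]
 [204 205 205 207 238 254 252 250 250 246 243 209 150 192 164 153 147 152
  116 142 115 233 254 252 252 252 252 251 241 255]
 [204 204 208 213 241 254 251 253 255 255 249 143 106 125 115 115 115 113
  110 110 105 217 255 252 251 252 252 251 235 225]
 [209 205 142 139 199 254 253 255 255 255 255 240  94 109 113 119 114 116
  116 114 109 219 255 251 
[... 325 characters left out ...]
 95 107 111 109 111  75
  153  97 255 255 252 251 250 252 252 246 149 174]
 [205 203 199 201 215 246 253 254 255 255 242 179 203 194 180 220 181 212
  249 255 255 252 251 251 250 252 253 242 175 199]
 [201 200 201 202 202 228 254 251 251 252 251 253 255 255 252 248 246 253
  254 253 252 251 251 251 250 252 252 226 206 158]
 [205 199 201 200 199 214 246 253 251 251 250 250 251 252 253 252 251 251
  252 252 251 251 250 251 251 250 236 216 227 153]
 [207 201 199 201 202 200 214 248 253 251 250 250 250 250 251 251 251 249
  251 251 251 252 250 251 252 245 225 254 254 253]
 [207 208 201 204 194 118  66 194 255 252 251 250 250 250 250 251 250 250
  251 251 251 252 251 253 254 201 252 255 255 255]]
```

View pics/z0.png

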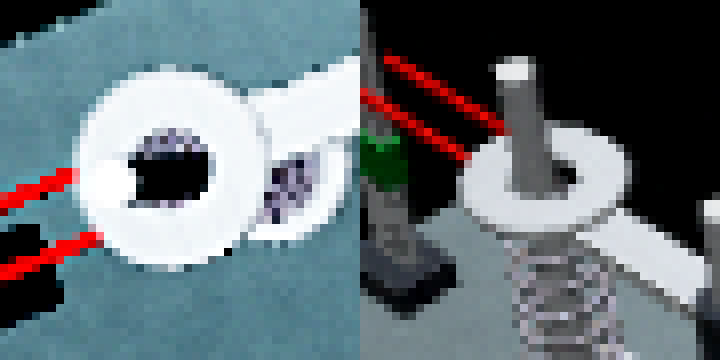

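Run:
```python
from h import *
print(tri([184,118],[118.6,217.4]),onz("top",[[118.6,217.4]],.15),onz("side",[[184,118]],.15))
# predicted cap size
for n in C: print(n,proj(n,[[.566,.214,.15],[.572,.214,.15],[.566,.22,.15],[.566,.214,.11]]))
im=cv2.imread("pics/top0.png").astype(int);sd=cv2.imread("pics/side0.png").astype(int)
for n,I in(("top",im),("side",sd)):
    r=(I[...,2]>150)&(I[...,1]<90)&(I[...,0]<90); ys,xs=np.nonzero(r)
    k=(ys>80)&(ys<260)&(xs<200); print(n,"red",xs[k].min(),xs[k].max(),ys[k].min(),ys[k].max(),[(x,y) for x,y in zip(xs[k],ys[k])][:6])
    g=(I[...,1]>I[...,2]+40)&(I[...,1]>I[...,0]+30); ys,xs=np.nonzero(g);k=(xs<200)&(ys>80);print(n,"green",list(zip(xs[k],ys[k])))
```

```text
[0.56297182 0.21434128 0.15180628] [[0.56305167 0.21497342 0.15      ]] [[0.5634398  0.21681236 0.15      ]]
side [[185.43592995 118.35447815]
 [187.86256071 117.6530377 ]
 [184.58580037 116.96303142]
 [187.73905697 131.83070819]]
top [[119.11034873 215.8974228 ]
 [119.16865965 212.8318569 ]
 [116.13962322 215.87087235]
 [126.13552949 215.72864649]]
top red 0 116 82 235 [(np.int64(5), np.int64(82)), (np.int64(0), np.int64(86)), (np.int64(0), np.int64(87)), (np.int64(0), np.int64(88)), (np.int64(29), np.int64(93)), (np.int64(41), np.int64(93))]
top green [(np.int64(97), np.int64(227)), (np.int64(94), np.int64(228)), (np.int64(95), np.int64(228)), (np.int64(96), np.int64(228)), (np.int64(97), np.int64(228)), (np.int64(98), np.int64(228)), (np.int64(99), np.int64(228)), (np.int64(100), np.int64(228)), (np.int64(94), np.int64(229)), (np.int64(95), np.int64(229)), (np.int64(97), np.int64(229)), (np.int64(98), np.int64(229)), (np.int64(99), np.int64(229)), (np.int64(97), np.int64(230)), (np.int64(98), np.int64(230)), (np.int64(95), np.int64(231)), (np.int64(92), np.int64(232)), (np.int64(9
[... 923 characters left out ...]
.int64(165), np.int64(129)), (np.int64(166), np.int64(129)), (np.int64(167), np.int64(129)), (np.int64(168), np.int64(129)), (np.int64(169), np.int64(129)), (np.int64(164), np.int64(130)), (np.int64(165), np.int64(130)), (np.int64(166), np.int64(130)), (np.int64(167), np.int64(130)), (np.int64(168), np.int64(130)), (np.int64(169), np.int64(130)), (np.int64(170), np.int64(130)), (np.int64(165), np.int64(131)), (np.int64(166), np.int64(131)), (np.int64(167), np.int64(131)), (np.int64(168), np.int64(131)), (np.int64(169), np.int64(131)), (np.int64(170), np.int64(131)), (np.int64(167), np.int64(132)), (np.int64(168), np.int64(132)), (np.int64(169), np.int64(132)), (np.int64(170), np.int64(132))]
```

apply_moves(commands=[0.6, 0, 0, 0, -7, 0.6, 0, 0, 0, -7, 0.6, 0, 0, 0, -7, 0.6, 0, 0, 0, -7, 0.6, 0, 0, 0, -7, 0.6, 0, 0, 0, -7, 0.6, -0.04, -0.001, 0, 0, 0.6, -0.04, -0.001, 0, 0, 0.6, -0.04, -0.001, 0, 0, 0.6, -0.04, -0.001, 0, 0, 0.6, -0.04, -0.001, 0, 0, 0.6, -0.04, -0.001, 0, 0], newtons=10)

```text
time_s: 1.1
eef_pos: [0.3022, 0.3876, 0.2049]
eef_rot: [0.554, 0.832, -0.0, -0.0]
force: [0.7, 0.5, 0.4]
finger_gap: 0.0751
```

apply_moves(commands=[0.6, -0.04, -0.001, 0, 0, 0.6, -0.04, -0.001, 0, 0, 0.6, -0.04, -0.001, 0, 0, 0.6, -0.04, -0.001, 0, 0, 0.6, -0.04, -0.001, 0, 0, 0.6, -0.04, -0.001, 0, 0, 0.6, -0.04, -0.001, 0, 0, 0.6, -0.04, -0.001, 0, 0, 0.6, -0.04, -0.001, 0, 0, 0.6, -0.04, -0.001, 0, 0, 0.6, -0.04, -0.001, 0, 0, 0.6, -0.04, -0.001, 0, 0])

```text
time_s: 2.1
eef_pos: [0.4761, -0.0602, 0.2052]
eef_rot: [0.555, 0.832, 0.0, -0.0]
force: [0.3, 0.4, 0.3]
finger_gap: 0.075
```

apply_moves(commands=[0.6, -0.0207, -0.0005, 0.03, 0, 0.6, -0.0207, -0.0005, 0.03, 0, 0.6, -0.0207, -0.0005, 0.03, 0, 0.6, -0.0207, -0.0005, 0.03, 0, 0.6, 0, 0, 0.025, 0, 0.6, 0, 0, 0, 0])

```text
time_s: 2.6
eef_pos: [0.502, -0.1342, 0.0548]
eef_rot: [0.555, 0.832, -0.001, -0.006]
force: [0.0, 0.8, -0.7]
finger_gap: 0.075
```

Run:
```python
from h import *
print(env.observe()["eef_pos"],env.observe()["force"])
for n in("side","top"): cv2.imwrite(f"pics/{n}1.png",optics.camera(n))
```

```text
[ 0.50198289 -0.13418583  0.05477702] [ 3.07889265e-04  8.28368775e-01 -6.60168105e-01]
```

View pics/side1.png

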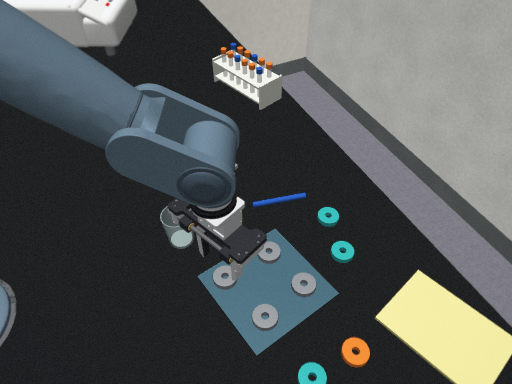

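apply_moves(commands=[0.6, -0.002, 0.0012, 0.02, 0, 0.6, -0.002, 0.0012, 0.02, 0, 0.6, 0, 0, 0.008, 0, 0.6, 0, 0, 0, 0, 0.0, 0, 0, 0, 0, -1, 0, 0, 0, 0, -1, 0, 0, 0, 0, -1, 0, 0, 0, 0], newtons=10)

```text
time_s: 3.37
eef_pos: [0.5103, -0.138, 0.0136]
eef_rot: [0.555, 0.832, 0.0, 0.0]
force: [-1.3, 2.8, 2.4]
finger_gap: 0.0517
```

apply_moves(commands=[0.3, 0, 0, 0, 0, 0.3, 0, -0.0035, 0.0, 0, 0.3, 0, 0, 0.0075, 0, -1, 0, 0, 0, 0, -1, 0, 0, 0, 0, -1, 0, 0, 0, 0, -1, 0, 0, 0, 0, -1, 0, 0, 0, 0], newtons=10)

```text
time_s: 4.03
eef_pos: [0.5063, -0.1393, 0.0047]
eef_rot: [0.554, 0.832, -0.0, -0.0]
force: [-0.5, 0.8, -2.5]
finger_gap: 0.05
```

apply_moves(commands=[0.3, 0, 0, 0, 0, 0.3, 0, 0, -0.001, 0, 0.3, 0, 0, 0, 7, 0.3, 0, 0, 0, 7, 0.3, 0, 0, 0, 7, 0.3, 0, 0, 0, 7, 0.3, 0, 0, 0, 7, 0.3, 0, 0, 0, 7, 0.3, 0, 0, 0, 7, 0.3, 0, 0, 0, 7, 0.3, 0, 0, 0, 7, 0.3, 0, 0, 0, 7])

```text
time_s: 5.03
eef_pos: [0.5071, -0.1397, 0.0065]
eef_rot: [0.933, 0.361, 0.0, 0.0]
force: [-0.4, 0.6, 0.1]
finger_gap: 0.061
```

apply_moves(commands=[0.3, 0, 0, 0, 7, 0.3, 0, 0, 0, 7, 0.3, 0, 0, 0, 6, 0.3, 0, 0, 0, 0, -1, 0, 0, 0, 0, -1, 0, 0, 0, 0, -1, 0, 0, 0, 0, -1, 0, 0, 0, 0, -1, 0, 0, 0, 0])

```text
time_s: 5.78
eef_pos: [0.5069, -0.1395, 0.0062]
eef_rot: [0.98, 0.197, 0.0, 0.0]
force: [0.8, 0.2, 0.5]
finger_gap: 0.0499
```

apply_moves(commands=[-1, 0, 0, -0.02, 0, -1, 0, 0, -0.04, 0, -1, 0, 0, -0.04, 0, -1, 0, 0, -0.04, 0, -1, 0.02, -0.034, -0.034, 0, -1, 0.02, -0.034, 0, 0, -1, 0.02, -0.034, 0, 0, -1, 0.02, -0.034, 0, 0, -1, 0.02, -0.034, 0, 0, -1, 0.02, -0.034, 0, 0, -1, 0.02, -0.034, 0, 0, -1, 0.02, -0.034, 0, 0])

```text
time_s: 6.78
eef_pos: [0.5476, 0.1672, 0.1723]
eef_rot: [0.98, 0.197, -0.001, 0.0]
force: [0.8, -0.7, -2.5]
finger_gap: 0.0499
```

apply_moves(commands=[-1, 0.028, -0.033, 0.005, 0, -1, 0, 0, 0.005, 0, -1, 0, 0, 0, 0])

```text
time_s: 7.03
eef_pos: [0.5595, 0.2063, 0.161]
eef_rot: [0.98, 0.198, -0.002, 0.0]
force: [-1.1, -0.1, -2.4]
finger_gap: 0.0498
```

Run:
```python
from h import *
o=env.observe();print(o["eef_pos"],o["force"],o["finger_gap"])
for n in("side","top"):
    im=optics.camera(n);cv2.imwrite(f"pics/{n}2.png",im)
a=cv2.imread("pics/top2.png")[165:265,70:200]; b=cv2.imread("pics/side2.png")[90:190,130:260]
cv2.imwrite("pics/z2.png",np.hstack([cv2.resize(x,(400,308)) for x in(a,b)]))
```

```text
[0.55951985 0.2062992  0.16103592] [-1.07078229 -0.08263825 -2.44162786] 0.04982569878038375
```

View pics/z2.png

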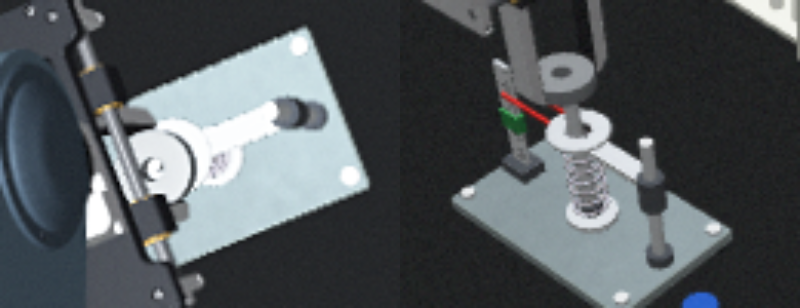

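Run:
```python
from h import *
o=env.observe();print(o["eef_pos"],o["force"])
t=cv2.imread("pics/top2.png")[200:240,105:145]; b=cv2.imread("pics/side2.png")[100:140,165:205]
def e(x,lo):
    x=cv2.resize(x,None,fx=10,fy=10,interpolation=cv2.INTER_NEAREST).astype(float); return np.clip((x-lo)*255/(255-lo),0,255).astype(np.uint8)
cv2.imwrite("pics/z3.png",np.hstack([e(t,40),e(b,20)]))
p=o["eef_pos"]
for n in C: print(n,proj(n,[p+[0,0,.011],p-[0,0,.003],[.563,.2145,.15]]))
print(cv2.imread("pics/top2.png")[208:228,108:134,1])
```

```text
[0.56012641 0.20427611 0.16228793] [-1.08941331  0.35632667 -1.79543579]
side [[182.99288734 113.07821644]
 [183.86375583 118.07534895]
 [184.14846349 118.58961118]]
top [[119.58716819 219.14908789]
 [122.20173856 219.02519224]
 [118.83412547 217.42857351]]
[[168 117  71  14   4  84 204 220 231 235 236 235 232 229 228 218 180 138
  163 210 254 255 255 254 253 254]
 [206 124  89  83 165 222 236 235 235 234 234 233 233 232 235 236 233 226
  187  87 143 244 255 255 254 253]
 [217 142 107  95 233 238 234 232 231 232 233 235 234 234 234 235 235 240
  239 200  74 115 239 255 255 254]
 [187 182 116  87 181 238 233 232 234 233 233 232 233 234 233 235 236 236
  239 242 205  73 110 242 255 254]
 [150 224 126  97 134 241 234 233 232 235 234 234 235 234 234 235 235 235
  237 240 244 206  49 118 253 255]
 [142 216 157 107  92 202 237 233 234 235 235 235 234 235 235 234 235 236
  236 238 241 243 135  64 214 255]
 [137 168 201 117  97 174 241 236 234 235 236 236 234 235 234 235 235 237
  235 237 238 245 204  52 123 255]
 [174 146 221 137  97 130 244 238 238 239 239 234 234 235 235 234 235 235
  235
[... 638 characters left out ...]
37 234 235
  237 236 238 239 244 236  57  93]
 [168 240 243 128 163 217 124  92  76  59 124 251 255 251 233 230 233 234
  236 238 238 240 247 222  55 132]
 [113 242 240 177 150 216 145 104 111 156  84  66 181 227 232 234 234 235
  236 237 238 240 250 142  59 151]
 [  0 239 241 211 137 179 188 112 106 198 247 239 236 235 234 235 235 235
  236 238 239 242 250 100  69 253]
 [  8 118 241 239 162 161 221 124  90 154 244 239 236 234 234 235 234 235
  238 237 241 247 227  61 101 255]
 [ 18  77 244 238 171 145 202 170 105  95 192 240 238 238 239 237 237 236
  237 239 244 243 108  54 250 150]
 [ 26   3 203 241 238 140 169 205 116 104 189 247 246 249 249 239 239 239
  238 242 248 163  67 128 219 210]]
```

View pics/z3.png

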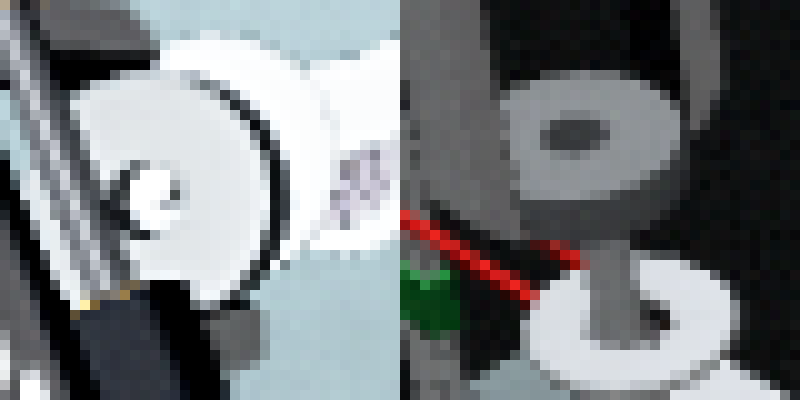

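apply_moves(commands=[-1, 0.007, -0.008, 0, 0, -1, 0, 0, 0, 0, -1, 0, 0, 0, 0])

```text
time_s: 7.38
eef_pos: [0.5647, 0.2144, 0.1638]
eef_rot: [0.981, 0.196, 0.0, 0.0]
force: [-0.0, 0.2, -1.8]
finger_gap: 0.0499
```

Run:
```python
from h import *
for n in("side","top"):
    im=optics.camera(n);cv2.imwrite(f"pics/{n}3.png",im)
o=env.observe();print(o["eef_pos"],o["force"])
t=cv2.imread("pics/top3.png")[200:240,100:140]; b=cv2.imread("pics/side3.png")[100:140,165:205]
def e(x,lo):
    x=cv2.resize(x,None,fx=10,fy=10,interpolation=cv2.INTER_NEAREST).astype(float); return np.clip((x-lo)*255/(255-lo),0,255).astype(np.uint8)
cv2.imwrite("pics/z4.png",np.hstack([e(t,40),e(b,20)]))
p=o["eef_pos"]
for n in C: print(n,proj(n,[p+[0,0,.011],p-[0,0,.003],[.563,.2145,.15]]))
```

```text
[0.56456333 0.21433865 0.16367761] [-0.19072332  0.00586699 -1.69251178]
side [[183.29946425 109.70317791]
 [184.16097296 114.70347407]
 [184.14846349 118.58961118]]
top [[114.21212078 216.76695399]
 [116.92561142 216.68838678]
 [118.83412547 217.42857351]]
```

View pics/z4.png

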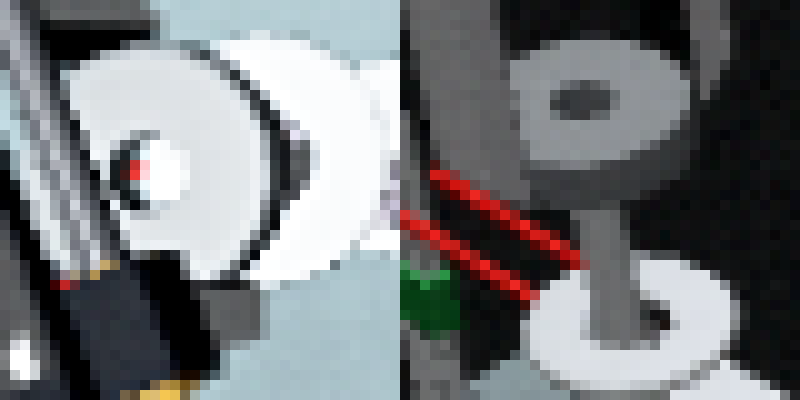

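Run:
```python
from h import *
print(tri([184.45,118.2],[118.6,217.67]),onz("top",[[118.6,217.67]],.15),onz("side",[[184.45,118.2]],.15))
```

```text
[0.56315083 0.21424672 0.15126515] [[0.56252356 0.21496341 0.15      ]] [[0.56412912 0.21560518 0.15      ]]
```

apply_moves(commands=[-1, -0.001, -0.001, 0.004, 0, -1, 0, 0, 0.004, 0, -1, 0, 0, 0.001, 0, -1, 0, 0, 0.001, 0, -1, 0, 0, 0.001, 0, -1, 0, 0, 0.0005, 0, -1, 0, 0, 0, 0], newtons=7)

```text
time_s: 8.07
eef_pos: [0.5631, 0.2154, 0.1518]
eef_rot: [0.981, 0.196, -0.0, 0.0]
force: [0.2, -0.1, -3.4]
finger_gap: 0.0501
```

apply_moves(commands=[-1, 0, 0, 0.001, 0, -1, 0, 0, 0.001, 0, -1, 0, 0, 0, 0])

```text
time_s: 8.32
eef_pos: [0.563, 0.2154, 0.1497]
eef_rot: [0.981, 0.196, -0.0, 0.0]
force: [0.1, 0.4, -2.0]
finger_gap: 0.0497
```

apply_moves(commands=[-1, 0, 0, 0.0015, 0, -1, 0, 0, 0.0015, 0, -1, 0, 0, 0.002, 0, -1, 0, 0, 0, 0])

```text
time_s: 8.65
eef_pos: [0.5628, 0.2154, 0.1443]
eef_rot: [0.981, 0.196, -0.0, -0.0]
force: [-0.0, 0.8, -1.6]
finger_gap: 0.05
```

Run:
```python
from h import *
for n in("side","top"):
    im=optics.camera(n);cv2.imwrite(f"pics/{n}4.png",im)
o=env.observe();print(o["eef_pos"],o["force"])
t=cv2.imread("pics/top4.png")[200:240,100:140]; b=cv2.imread("pics/side4.png")[100:140,165:205]
def e(x,lo):
    x=cv2.resize(x,None,fx=10,fy=10,interpolation=cv2.INTER_NEAREST).astype(float); return np.clip((x-lo)*255/(255-lo),0,255).astype(np.uint8)
cv2.imwrite("pics/z5.png",np.hstack([e(t,40),e(b,20)]))
p=o["eef_pos"]
for n in C: print(n,proj(n,[p+[0,0,.011],p-[0,0,.003],[.563,.2145,.15]]))
```

```text
[0.56293264 0.21542541 0.14462917] [-0.19029832 -0.68156023 -1.89254462]
side [[183.64829406 116.41785319]
 [184.49334682 121.27099208]
 [184.14846349 118.58961118]]
top [[117.32183261 217.49545168]
 [119.91272363 217.40513906]
 [118.83412547 217.42857351]]
```

View pics/z5.png

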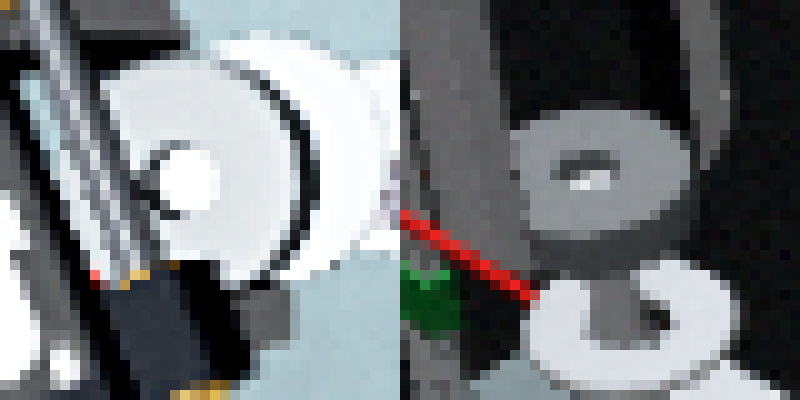

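apply_moves(commands=[-1, 0.0001, 0.0001, 0.004, 0, -1, 0.0001, 0.0001, 0.004, 0, -1, 0.0001, 0.0001, 0.004, 0, -1, 0.0001, 0.0001, 0.004, 0, -1, 0.0001, 0.0001, 0.004, 0, -1, 0.0001, 0.0001, 0.004, 0, -1, 0, 0, 0.004, 0, -1, 0, 0, 0, 0])

```text
time_s: 9.42
eef_pos: [0.5632, 0.215, 0.1156]
eef_rot: [0.981, 0.196, -0.001, 0.0]
force: [0.6, -0.9, -2.6]
finger_gap: 0.0498
```

apply_moves(commands=[-1, 0.0001, 0.0001, 0.002, 0, -1, 0, 0, 0.002, 0, -1, 0.0001, 0.0001, 0.002, 0, -1, 0, 0, 0.002, 0, -1, 0, 0, 0.002, 0, -1, 0, 0, 0.002, 0, -1, 0, 0, 0.002, 0, -1, 0, 0, 0, 0, -1, 0, 0, 0, 0])

```text
time_s: 10.17
eef_pos: [0.5642, 0.2151, 0.103]
eef_rot: [0.981, 0.196, 0.0, -0.0]
force: [0.1, 0.3, -0.5]
finger_gap: 0.0499
```

Run:
```python
from h import *
for n in("side","top"):
    im=optics.camera(n);cv2.imwrite(f"pics/{n}5.png",im)
    print(env.observe()["force"])
o=env.observe();print(o["eef_pos"],o["force"])
b=cv2.imread("pics/side5.png")[85:185,135:235]
cv2.imwrite("pics/z6.png",cv2.resize(b,None,fx=6,fy=6,interpolation=cv2.INTER_CUBIC))
```

```text
[-0.36089928  0.78298797 -0.84760291]
[-0.43333793  0.79293628 -0.36591188]
[0.56423665 0.21507131 0.1030424 ] [-0.43333793  0.79293628 -0.36591188]
```

View pics/z6.png

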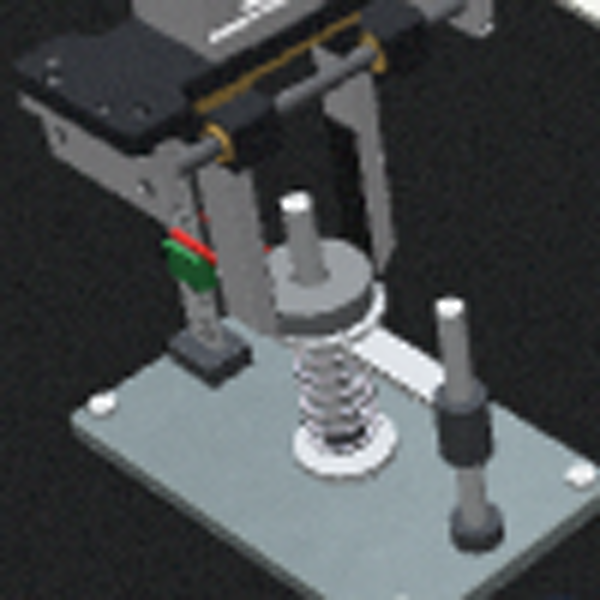

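apply_moves(commands=[-1, 0, 0, 0.0015, 0, -1, 0, 0, 0, 0, 0.3, 0, 0, 0, 0, 0.3, 0, 0, 0, 0, 0.3, 0, 0, 0, 0, 0.3, 0, 0, 0, 0, 0.3, 0, 0, 0, 0, 0.3, 0, 0, 0, 0, 0.3, 0, 0, -0.02, 0, 0.3, 0, 0, -0.04, 0, 0.3, 0, 0, -0.04, 0, 0.3, 0, 0, 0, 0])

```text
time_s: 11.27
eef_pos: [0.5688, 0.216, 0.211]
eef_rot: [0.98, 0.196, 0.008, 0.0]
force: [0.6, 0.8, 1.5]
finger_gap: 0.0614
```

Run:
```python
from h import *
for n in("side","top"):
    im=optics.camera(n);cv2.imwrite(f"pics/{n}6.png",im)
o=env.observe();print(o["time_s"],o["eef_pos"],o["force"])
b=cv2.imread("pics/side6.png")[85:185,135:235]
cv2.imwrite("pics/z7.png",cv2.resize(b,None,fx=6,fy=6,interpolation=cv2.INTER_CUBIC))
```

```text
11.3667 [0.56543988 0.21523151 0.20382   ] [-1.34865857  0.11095567  0.10374489]
```

View pics/z7.png

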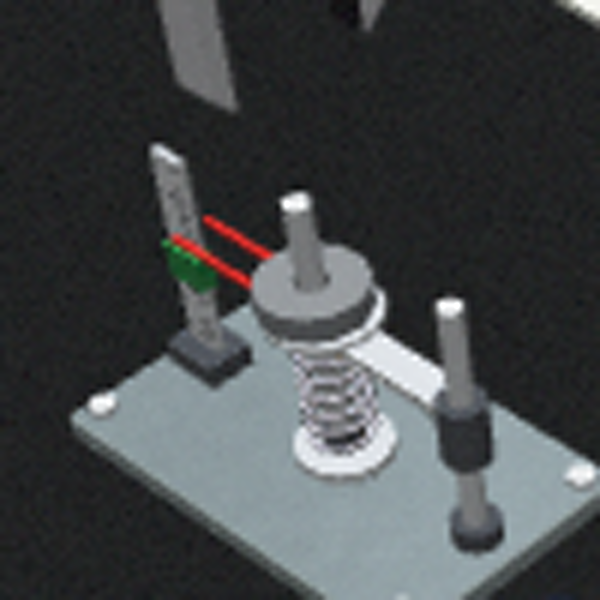

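apply_moves(commands=[0.5, -0.0144, 0.0301, 0, 0, 0.5, -0.0144, 0.0301, 0, 0, 0.5, -0.0144, 0.0301, 0, 0, 0.5, -0.0144, 0.0301, 0, 0, 0.5, -0.0144, 0.0301, 0, 0, 0.5, -0.0144, 0.0301, 0, 0, 0.5, -0.0144, 0.0301, 0, 0, 0.5, -0.0144, 0.0301, 0, 0, 0.5, -0.0144, 0.0301, 0, 0, 0.5, -0.0144, 0.0301, 0, 0, 0.5, -0.0144, 0.0301, 0, 0, 0.5, -0.0144, 0.0301, 0, 0], newtons=10)

```text
time_s: 12.37
eef_pos: [0.5423, -0.1859, 0.199]
eef_rot: [0.981, 0.196, -0.001, -0.001]
force: [0.9, 0.6, -0.1]
finger_gap: 0.0707
```

apply_moves(commands=[0.5, -0.0144, 0.0301, 0, 0, 0.5, -0.0144, 0.0301, 0, 0, 0.5, 0, 0, 0.03, -7, 0.5, 0, 0, 0.03, -7, 0.5, 0, 0, 0.03, -7, 0.5, 0, 0, 0.03, -7, 0.5, 0, 0, 0.01, -7, 0.5, 0, 0, 0, -7, 0.5, 0, 0, 0, -7, 0.5, 0, 0, 0, -7, 0.5, 0, 0, 0, -7, 0.5, 0, 0, 0, -7])

```text
time_s: 13.37
eef_pos: [0.5388, -0.2505, 0.069]
eef_rot: [0.688, 0.725, -0.0, -0.002]
force: [-0.8, 0.6, 0.7]
finger_gap: 0.0705
```

apply_moves(commands=[0.5, 0, 0, 0.0, -7, 0.5, 0, 0, 0, -7, 0.5, 0, 0, 0, -6, 0.5, 0, 0, 0, 0])

```text
time_s: 13.7
eef_pos: [0.5389, -0.2506, 0.0692]
eef_rot: [0.554, 0.833, 0.0, -0.002]
force: [0.3, 0.2, 0.9]
finger_gap: 0.0705
```

apply_moves(commands=[0.4, -0.0014, 0.0011, 0.03, 0, 0.4, 0, 0, 0.025, 0, 0.4, 0, 0, 0.008, 0, 0.3, 0, 0, 0, 0, -1, 0, 0, 0, 0, -1, 0, 0, 0, 0, -1, 0, 0, 0, 0, -1, 0, 0, 0, 0, 0.3, 0, 0, 0, 0, 0.3, 0, 0, 0, 0, 0.3, 0, 0, 0, 7, 0.3, 0, 0, 0, 7])

```text
time_s: 14.7
eef_pos: [0.5422, -0.2527, 0.0089]
eef_rot: [0.654, 0.756, 0.0, 0.001]
force: [-0.6, 0.2, 1.1]
finger_gap: 0.061
```

apply_moves(commands=[0.3, 0, 0, 0, 7, 0.3, 0, 0, 0, 7, 0.3, 0, 0, 0, 7, 0.3, 0, 0, 0, 7, 0.3, 0, 0, 0, 7, 0.3, 0, 0, 0, 7, 0.3, 0, 0, 0, 7, 0.3, 0, 0, 0, 7, 0.3, 0, 0, 0, 7, 0.3, 0, 0, 0, 7, 0.3, 0, 0, 0, 6, 0.3, 0, 0, 0, 0])

```text
time_s: 15.7
eef_pos: [0.5422, -0.2526, 0.0089]
eef_rot: [0.981, 0.195, 0.0, 0.0]
force: [-0.1, -1.0, -0.1]
finger_gap: 0.0609
```

apply_moves(commands=[-1, 0, 0, 0, 0, -1, 0, 0, 0, 0, -1, 0, 0, 0, 0, -1, 0, 0, 0, 0, -1, 0, 0, 0, 0])

```text
time_s: 16.12
eef_pos: [0.5419, -0.2525, 0.0086]
eef_rot: [0.98, 0.197, -0.0, 0.0]
force: [-0.8, -0.4, 2.0]
finger_gap: 0.0492
```

apply_moves(commands=[-1, 0, 0, -0.02, 0, -1, 0, 0, -0.03, 0, -1, 0, 0, -0.03, 0, -1, 0, 0, -0.03, 0, -1, 0, 0, -0.03, 0, -1, 0, 0, -0.03, 0, -1, 0.0143, -0.03, 0, 0, -1, 0.0143, -0.03, 0, 0, -1, 0.0143, -0.03, 0, 0, -1, 0.0143, -0.03, 0, 0, -1, 0.0143, -0.03, 0, 0, -1, 0.0143, -0.03, 0, 0])

```text
time_s: 17.12
eef_pos: [0.5511, -0.0515, 0.1777]
eef_rot: [0.981, 0.196, -0.0, -0.0]
force: [1.0, -0.1, -1.5]
finger_gap: 0.0489
```

apply_moves(commands=[-1, 0.0143, -0.03, 0, 0, -1, 0.0143, -0.03, 0, 0, -1, 0.0143, -0.03, 0, 0, -1, 0.0143, -0.03, 0, 0, -1, 0.0143, -0.03, 0, 0, -1, 0.0143, -0.03, 0, 0, -1, 0.0143, -0.03, 0, 0, -1, 0.0143, -0.0335, 0, 0, -1, 0, 0, 0, 0, -1, 0, 0, 0, 0, -1, 0, 0, 0, 0])

```text
time_s: 18.03
eef_pos: [0.5631, 0.2154, 0.1776]
eef_rot: [0.98, 0.197, -0.001, 0.0]
force: [0.3, 0.1, -2.3]
finger_gap: 0.0492
```

apply_moves(commands=[-1, 0, 0, 0.006, 0, -1, 0, 0, 0.006, 0, -1, 0, 0, 0.006, 0, -1, 0, 0, 0.001, 0, -1, 0, 0, 0.001, 0, -1, 0, 0, 0.001, 0, -1, 0, 0, 0.001, 0, -1, 0, 0, 0.001, 0, -1, 0, 0, 0.001, 0, -1, 0, 0, 0, 0], newtons=7)

```text
time_s: 18.87
eef_pos: [0.5635, 0.2155, 0.1543]
eef_rot: [0.981, 0.196, -0.0, 0.0]
force: [1.1, -0.3, -2.4]
finger_gap: 0.0494
```

Run:
```python
from h import *
for n in("side","top"):
    im=optics.camera(n);cv2.imwrite(f"pics/{n}8.png",im)
    o=env.observe();print(o["eef_pos"],o["force"],o["finger_gap"])
t=cv2.imread("pics/top8.png")[200:240,100:140]; b=cv2.imread("pics/side8.png")[100:140,165:205]
def e(x,lo):
    x=cv2.resize(x,None,fx=10,fy=10,interpolation=cv2.INTER_NEAREST).astype(float); return np.clip((x-lo)*255/(255-lo),0,255).astype(np.uint8)
cv2.imwrite("pics/z8.png",np.hstack([e(t,40),e(b,20)]))
```

```text
[0.56358209 0.21557694 0.15439689] [-0.57446988  0.22353526 -2.06397859] 0.04917653637110842
[0.56361527 0.2156014  0.15444932] [-0.53122028  0.53416585 -0.86944266] 0.049400682834023664
```

View pics/z8.png

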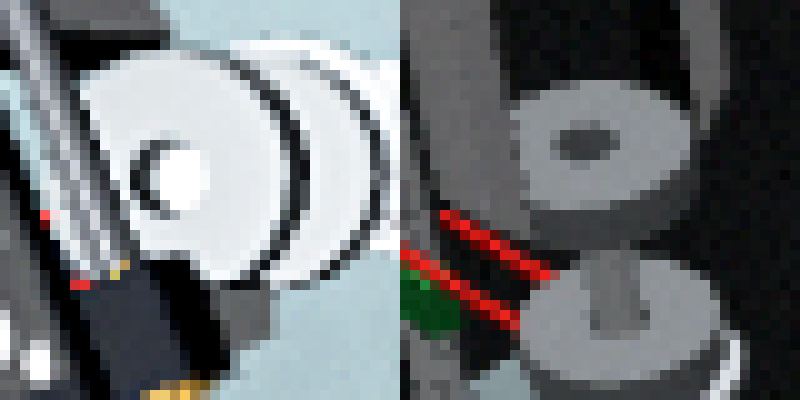

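apply_moves(commands=[-1, 0, 0, 0.001, 0, -1, 0, 0, 0.001, 0, -1, 0, 0, 0.001, 0, -1, 0, 0, 0.001, 0, -1, 0, 0, 0, 0, -1, 0, 0, 0, 0])

```text
time_s: 19.47
eef_pos: [0.5635, 0.2155, 0.1502]
eef_rot: [0.981, 0.196, -0.0, -0.0]
force: [-0.5, 0.1, -0.6]
finger_gap: 0.0495
```

apply_moves(commands=[-1, 0, 0, 0.001, 0, -1, 0, 0, 0.001, 0, -1, 0, 0, 0, 0])

```text
time_s: 19.72
eef_pos: [0.5634, 0.2155, 0.1481]
eef_rot: [0.981, 0.196, -0.0, -0.0]
force: [-0.3, -0.0, -2.5]
finger_gap: 0.0495
```

Run:
```python
from h import *
for n in("side","top"):
    im=optics.camera(n);cv2.imwrite(f"pics/{n}9.png",im)
    o=env.observe();print(o["eef_pos"],o["force"],o["finger_gap"])
t=cv2.imread("pics/top9.png")[200:240,100:140]; b=cv2.imread("pics/side9.png")[100:140,165:205]
def e(x,lo):
    x=cv2.resize(x,None,fx=10,fy=10,interpolation=cv2.INTER_NEAREST).astype(float); return np.clip((x-lo)*255/(255-lo),0,255).astype(np.uint8)
cv2.imwrite("pics/z9.png",np.hstack([e(t,40),e(b,20)]))
```

```text
[0.56347577 0.21552665 0.14822819] [-0.31511059 -0.13807735 -2.82652736] 0.04930007592936136
[0.56353966 0.21553251 0.14828114] [ 0.20198484  0.30096474 -0.96391034] 0.04941449717564931
```

View pics/z9.png

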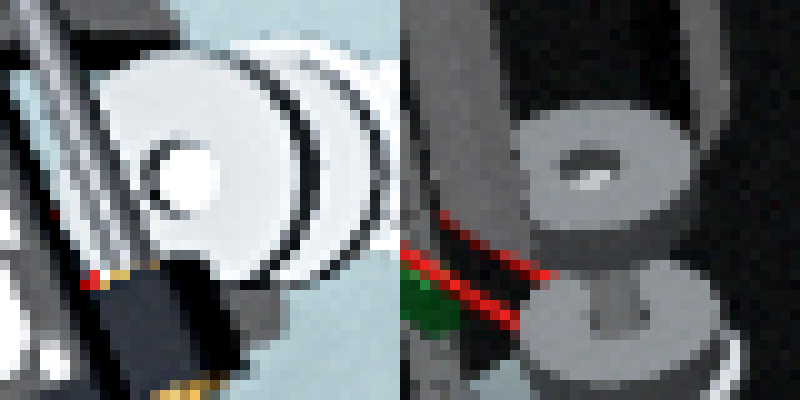

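apply_moves(commands=[-1, 0.0001, 0.0001, 0.004, 0, -1, 0.0001, 0.0001, 0.004, 0, -1, 0.0001, 0.0001, 0.004, 0, -1, 0.0001, 0.0001, 0.004, 0, -1, 0.0001, 0.0001, 0.004, 0, -1, 0.0001, 0.0001, 0.004, 0, -1, 0, 0, 0.004, 0, -1, 0, 0, 0.002, 0, -1, 0, 0, 0.002, 0, -1, 0, 0, 0.002, 0, -1, 0, 0, 0.002, 0, -1, 0, 0, 0.002, 0])

```text
time_s: 20.82
eef_pos: [0.5644, 0.2152, 0.1105]
eef_rot: [0.981, 0.196, 0.0, 0.0]
force: [-0.6, -0.8, -0.5]
finger_gap: 0.0491
```

apply_moves(commands=[-1, 0, 0, 0.002, 0, -1, 0, 0, 0, 0, -1, 0, 0, 0, 0])

```text
time_s: 21.07
eef_pos: [0.5644, 0.2152, 0.1084]
eef_rot: [0.981, 0.196, -0.0, 0.0]
force: [-0.9, -0.3, -1.0]
finger_gap: 0.0493
```

Run:
```python
from h import *
for n in("side",):
    im=optics.camera(n);cv2.imwrite(f"pics/{n}10.png",im)
    o=env.observe();print(o["eef_pos"],o["force"],o["finger_gap"])
b=cv2.imread("pics/side10.png")[85:185,135:235]
cv2.imwrite("pics/z10.png",cv2.resize(b,None,fx=6,fy=6,interpolation=cv2.INTER_CUBIC))
```

```text
[0.56439892 0.21522139 0.10849894] [-0.48234339 -0.42109228 -0.77079917] 0.04909293444004856
```

View pics/z10.png

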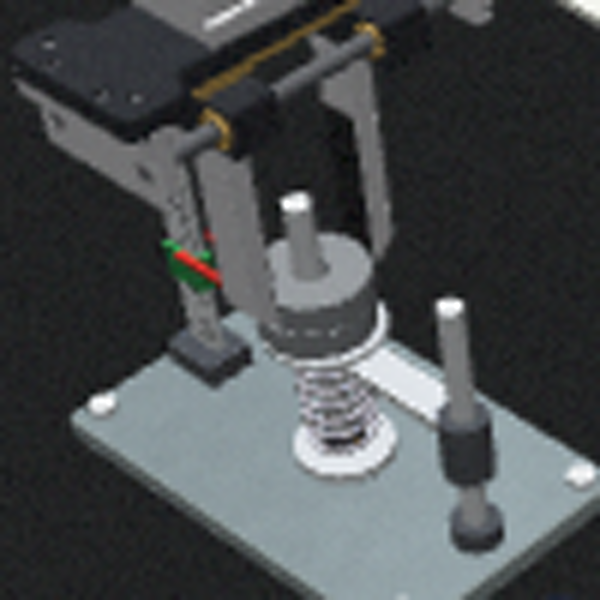

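apply_moves(commands=[-1, 0, 0, 0.0015, 0, -1, 0, 0, 0.001, 0, -1, 0, 0, 0, 0, 0.3, 0, 0, 0, 0, 0.3, 0, 0, 0, 0, 0.3, 0, 0, 0, 0, 0.3, 0, 0, 0, 0, 0.3, 0, 0, 0, 0, 0.3, 0, 0, 0, 0, 0.3, 0, 0, -0.02, 0, 0.3, 0, 0, -0.04, 0, 0.3, 0, 0, -0.035, 0])

```text
time_s: 22.12
eef_pos: [0.5635, 0.215, 0.2012]
eef_rot: [0.981, 0.196, -0.001, -0.0]
force: [1.1, 0.5, 0.3]
finger_gap: 0.061
```

Run:
```python
from h import *
for n in("side","top"):
    im=optics.camera(n);cv2.imwrite(f"pics/{n}11.png",im)
    o=env.observe();print(o["time_s"],o["eef_pos"],o["force"],o["finger_gap"])
bs=[cv2.resize(cv2.imread(f"pics/side{k}.png")[105:155,155:205],None,fx=8,fy=8,interpolation=cv2.INTER_NEAREST) for k in(0,11)]
cv2.imwrite("pics/z11.png",np.hstack(bs))
```

```text
22.1667 [0.56825756 0.21606598 0.21082784] [1.94822002 0.57516213 5.558632  ] 0.06117815373248108
22.2167 [0.56836471 0.21601819 0.20859806] [-0.0346559   0.88338184  0.29720022] 0.06094627549420411
```

View pics/z11.png

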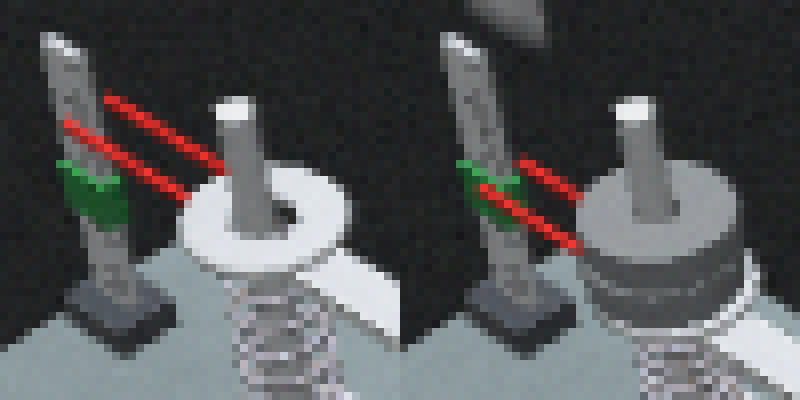

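Run:
```python
from h import *
a=np.mean([optics.camera("side").astype(float) for _ in range(6)],0)
np.save("s12.npy",a)
cv2.imwrite("pics/side12.png",a.astype(np.uint8))
o=env.observe();print(o["time_s"],o["eef_pos"])
x=np.array([.9224,.386,0]);y=np.array([-.386,.9224,0]);z=np.array([0,0,1.]);P=np.array([.5659,.2140,0])
def pr(q): return proj("side",[P+x*X*1e-3+y*Y*1e-3+z*Z*1e-3 for X,Y,Z in q]).round(2)
print("tips init z107.5",pr([(-7.5,83,107.5),(-7.5,26,107.5),(7.5,83,107.5)]))
print("scale top",pr([(sx*2,88+sy*9,130) for sx in(-1,1) for sy in(-1,1)]))
print("pan c",pr([(0,0,110)]))
for zm in(70,75,80):
  for t in(4,6): print(zm,t,"\n",pr([(sx*t,88+sy*11,zm+sz*9) for sz in(1,-1) for sx,sy in((-1,1),(-1,-1),(1,-1),(1,1))]).tolist())
e=cv2.resize(a[100:140,150:190].astype(np.uint8),None,fx=14,fy=14,interpolation=cv2.INTER_NEAREST)
cv2.imwrite("pics/z12.png",np.clip(e.astype(int)*2,0,255).astype(np.uint8))
```

```text
22.5167 [0.56324412 0.21500352 0.19878339]
tips init z107.5 [[163.17 120.41]
 [178.34 129.74]
 [167.78 117.63]]
scale top [[164.31 112.61]
 [159.6  109.78]
 [165.57 111.87]
 [160.85 109.05]]
pan c [[187.7  131.84]]
70 4 
 [[162.18, 126.26], [167.77, 129.75], [170.17, 128.26], [164.58, 124.79], [163.43, 131.77], [168.96, 135.28], [171.33, 133.78], [165.8, 130.3]]
70 6 
 [[161.58, 126.62], [167.16, 130.13], [170.77, 127.89], [165.18, 124.43], [162.84, 132.14], [168.37, 135.65], [171.92, 133.41], [166.39, 129.94]]
75 4 
 [[161.83, 124.7], [167.43, 128.19], [169.84, 126.7], [164.24, 123.23], [163.09, 130.25], [168.63, 133.76], [171.01, 132.26], [165.46, 128.79]]
75 6 
 [[161.22, 125.07], [166.82, 128.57], [170.44, 126.33], [164.84, 122.87], [162.49, 130.62], [168.04, 134.13], [171.6, 131.89], [166.05, 128.42]]
80 4 
 [[161.47, 123.13], [167.09, 126.62], [169.51, 125.13], [163.89, 121.67], [162.74, 128.72], [168.3, 132.23], [170.69, 130.73], [165.12, 127.26]]
80 6 
 [[160.86, 123.5], [166.48, 127.0], [170.11, 124.76], [164.49, 121.3], [162.14, 129.09], [167.7, 132.6], [171.28, 130.36], [165.72, 126.89]]
```

View pics/z12.png

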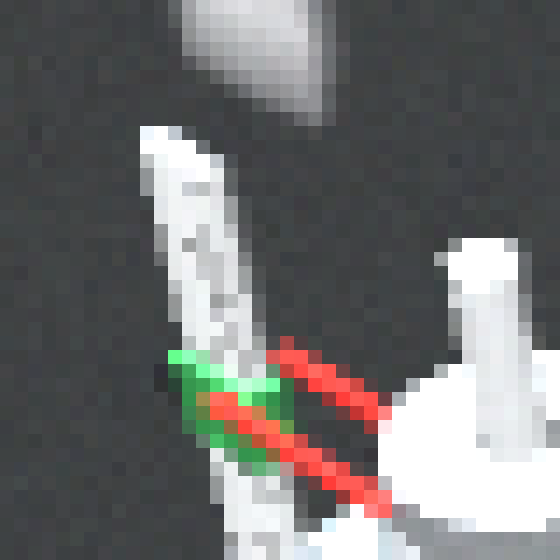

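Run:
```python
from h import *
x=np.array([.9224,.386,0]);y=np.array([-.386,.9224,0]);z=np.array([0,0,1.]);P=np.array([.5659,.2140,0])
pr=lambda q:proj("side",[P+x*X*1e-3+y*Y*1e-3+z*Z*1e-3 for X,Y,Z in q])
for nm,a in(("0",cv2.imread("pics/side0.png").astype(float)),("6",cv2.imread("pics/side6.png").astype(float)),("12",np.load("s12.npy"))):
    w=np.clip(a[...,2]-np.maximum(a[...,1],a[...,0])-15,0,None)
    for X,c0,c1 in((-7.5,165,176),(7.5,171,177)):
        zs=[]
        for c in range(c0,c1):
            col=w[105:150,c]
            # predicted rows for z ; choose cluster
            best=None
            for Z in np.arange(70,112,.25):
                L=pr([(X,83,Z),(X,26,Z)]); r=np.interp(c,L[:,0],L[:,1])
                k=(np.abs(np.arange(105,150)-r)<1.6); s=col[k].sum()
                if s>40:
                    cen=(col[k]*np.arange(105,150)[k]).sum()/s
                    if best is None or abs(cen-r)<best[0]-1e-9: best=(abs(cen-r),Z,s)
            if best: zs.append(best[1])
        print(nm,X,np.round(zs,1),np.median(zs) if zs else None)
a=np.load("s12.npy"); g=a[...,1]-np.maximum(a[...,0],a[...,2])
print(g[122:136,159:174].round().astype(int))
a=cv2.imread("pics/side0.png").astype(float); g=a[...,1]-np.maximum(a[...,0],a[...,2])
print(g[122:136,159:174].round().astype(int))
```

```text
0 -7.5 [107.8 108.  108.2 108.5 108.5 108.2 108.2 107.8 107.8 108.  108. ] 108.0
0 7.5 [ 88.  110.8  87.5 111.   87.8  88.2] 88.125
6 -7.5 [95.8 95.5 96.  96.  95.  95.5 95.  94.5 95.  95.2 95.5] 95.5
6 7.5 [74.5 74.  74.2 98.2 74.8 97.5] 74.625
12 -7.5 [ 83.   83.8  83.2  83.2  83.2  82.8  83.   83.5  83.  106.2  83.2] 83.25
12 7.5 [86.2 86.  86.  86.  86.  85.8] 86.0
[[  -1    0    0   -1    0   -1   -2   -2    0   -1    0   -1   -1   -2
     0]
 [  -2    0   -1    0   -1    0   -1   -2   -2   -1   -1    1    0    0
     0]
 [  -1   -2   -1   -1    0    0    0    0   -1    1   -1  -48   -7    2
    -1]
 [  -1   -2   -1   59   60   25    2   -1   -1   -1  -64 -169 -156  -37
     0]
 [  -1   -2   -4   18   38   78   44    4    0   -1   15  -64 -145 -184
  -114]
 [  -2   -1    0    7   36   38   52   60   23   38   71   21  -24  -96
  -172]
 [  -2   -1   -1    0   34   -7 -178 -100   68   45   36   19    1    0
   -48]
 [  -1   -2   -1   -1   26   16  -82 -171 -144  -34   34   18    1    0
    -1]
 [  -1   -1    1    0   16   36   36  -19 -116 -184  -96   23    4   -2
     0]
 [  -2  
[... 813 characters left out ...]
9   34   40   52   60   24   36   72   22   -2  -45
  -119]
 [   0   -3    0   -2   34   35   37   36   69   43   36   20   -1    0
    -2]
 [  -4   -3    1   -1   26   35   35   36   39   34   37   17    0    0
    -1]
 [   0    0   -1   -3   14   33   34   41   34   32   33   36    5    0
    -1]
 [  -1   -3    0   -2    2    7   43   36   37   35   35   36    6   -3
     0]
 [   3    0    1    3    2   -4   -1   15   33   32   32   33   12    0
    -3]
 [   3    1   -2   -2    1   -3   -1   -1   10   30   18    0   -1   -2
     0]
 [  -3   -1   -2   -1    1   -3   -2   -2   -2   -1    0   -1    2   -1
     1]
 [   2   -3   -1    2   -2   -1    1   -3    1    1   -2    0   -1   -1
    -3]]
```

apply_moves(commands=[0.5, -0.007, 0.0312, 0, 0, 0.5, -0.007, 0.0312, 0, 0, 0.5, -0.007, 0.0312, 0, 0, 0.5, -0.007, 0.0312, 0, 0, 0.5, -0.007, 0.0312, 0, 0, 0.5, -0.007, 0.0312, 0, 0, 0.5, -0.007, 0.0312, 0, 0, 0.5, -0.007, 0.0312, 0, 0, 0.5, -0.007, 0.0312, 0, 0, 0.5, -0.007, 0.0312, 0, 0, 0.5, -0.007, 0.0312, 0, 0, 0.5, -0.007, 0.0312, 0, 0], newtons=10)

```text
time_s: 23.52
eef_pos: [0.6304, -0.164, 0.1992]
eef_rot: [0.981, 0.196, -0.001, -0.001]
force: [-0.1, -0.4, 0.1]
finger_gap: 0.0706
```

apply_moves(commands=[0.5, -0.007, 0.0312, 0, 0, 0.5, -0.007, 0.0312, 0, 0, 0.5, 0, 0, 0.03, -7, 0.5, 0, 0, 0.03, -7, 0.5, 0, 0, 0.03, -7, 0.5, 0, 0, 0.03, -7, 0.5, 0, 0, 0.01, -7, 0.5, 0, 0, 0, -7, 0.5, 0, 0, 0, -7, 0.5, 0, 0, 0, -7, 0.5, 0, 0, 0, -7, 0.5, 0, 0, 0, -7])

```text
time_s: 24.52
eef_pos: [0.6411, -0.2251, 0.069]
eef_rot: [0.688, 0.725, -0.0, -0.001]
force: [-0.7, -0.3, 0.4]
finger_gap: 0.0705
```

apply_moves(commands=[0.5, 0, 0, 0.0, -7, 0.5, 0, 0, 0, -7, 0.5, 0, 0, 0, -6, 0.5, 0, 0, 0, 0])

```text
time_s: 24.85
eef_pos: [0.6412, -0.2252, 0.0692]
eef_rot: [0.554, 0.833, -0.0, -0.001]
force: [-0.7, -0.3, -0.4]
finger_gap: 0.0703
```

apply_moves(commands=[0.4, 0, 0, 0.03, 0, 0.4, 0, 0, 0.025, 0, 0.4, 0, 0, 0.009, 0, 0.3, 0, 0, 0, 0, -1, 0, 0, 0, 0, -1, 0, 0, 0, 0, -1, 0, 0, 0, 0, -1, 0, 0, 0, 0, 0.3, 0, 0, 0, 0, 0.3, 0, 0, 0, 0, 0.3, 0, 0, 0, 7, 0.3, 0, 0, 0, 7])

```text
time_s: 25.85
eef_pos: [0.6424, -0.2259, 0.0074]
eef_rot: [0.654, 0.756, 0.0, 0.0]
force: [-0.1, 0.8, -0.3]
finger_gap: 0.0607
```

apply_moves(commands=[0.3, 0, 0, 0, 7, 0.3, 0, 0, 0, 7, 0.3, 0, 0, 0, 7, 0.3, 0, 0, 0, 7, 0.3, 0, 0, 0, 7, 0.3, 0, 0, 0, 7, 0.3, 0, 0, 0, 7, 0.3, 0, 0, 0, 7, 0.3, 0, 0, 0, 7, 0.3, 0, 0, 0, 7, 0.3, 0, 0, 0, 6, 0.3, 0, 0, 0, 0])

```text
time_s: 26.85
eef_pos: [0.6424, -0.2258, 0.0073]
eef_rot: [0.981, 0.195, 0.0, 0.0]
force: [-0.5, 0.1, 0.4]
finger_gap: 0.0611
```

apply_moves(commands=[-1, 0, 0, 0, 0, -1, 0, 0, 0, 0, -1, 0, 0, 0, 0, -1, 0, 0, 0, 0, -1, 0, 0, 0, 0])

```text
time_s: 27.27
eef_pos: [0.6422, -0.2258, 0.007]
eef_rot: [0.98, 0.197, 0.0, 0.0]
force: [-0.6, -0.8, 1.5]
finger_gap: 0.0484
```

apply_moves(commands=[-1, 0, 0, -0.02, 0, -1, 0, 0, -0.03, 0, -1, 0, 0, -0.03, 0, -1, 0, 0, -0.03, 0, -1, 0, 0, -0.03, 0, -1, 0, 0, -0.03, 0, -1, 0.007, -0.031, 0, 0, -1, 0.007, -0.031, 0, 0, -1, 0.007, -0.031, 0, 0, -1, 0.007, -0.031, 0, 0, -1, 0.007, -0.031, 0, 0, -1, 0.007, -0.031, 0, 0])

```text
time_s: 28.27
eef_pos: [0.6083, -0.0362, 0.1762]
eef_rot: [0.981, 0.196, -0.0, -0.0]
force: [-0.1, -0.3, -2.5]
finger_gap: 0.0491
```

apply_moves(commands=[-1, 0.007, -0.031, 0, 0, -1, 0.007, -0.031, 0, 0, -1, 0.007, -0.031, 0, 0, -1, 0.007, -0.031, 0, 0, -1, 0.007, -0.031, 0, 0, -1, 0.007, -0.031, 0, 0, -1, 0.007, -0.031, 0, 0, -1, 0.007, -0.0345, 0, 0, -1, 0, 0, 0, 0, -1, 0, 0, 0, 0, -1, 0, 0, 0, 0])

```text
time_s: 29.18
eef_pos: [0.5638, 0.2155, 0.1764]
eef_rot: [0.98, 0.197, -0.0, 0.0]
force: [0.3, -0.0, -2.0]
finger_gap: 0.0488
```

Run:
```python
from h import *
for n in("side","top"):
    im=optics.camera(n);cv2.imwrite(f"pics/{n}13.png",im)
    o=env.observe();print(o["eef_pos"],o["force"],o["finger_gap"])
b=cv2.imread("pics/side13.png")[85:165,145:225];t=cv2.imread("pics/top13.png")[190:250,85:145]
cv2.imwrite("pics/z13.png",np.hstack([cv2.resize(x,(400,400),interpolation=cv2.INTER_NEAREST) for x in(t,b)]))
p=o["eef_pos"]
for n in C: print(n,proj(n,[p+[0,0,.011]]))
```

```text
[0.56412798 0.21494961 0.17648094] [ 0.21833247  0.41980251 -2.66209736] 0.04920024708959686
[0.56427379 0.21467882 0.1765752 ] [-0.10879981 -0.66400979 -1.33193907] 0.04886505792021146
side [[182.31847629 104.95248648]]
top [[111.44085292 216.99576391]]
```

View pics/z13.png

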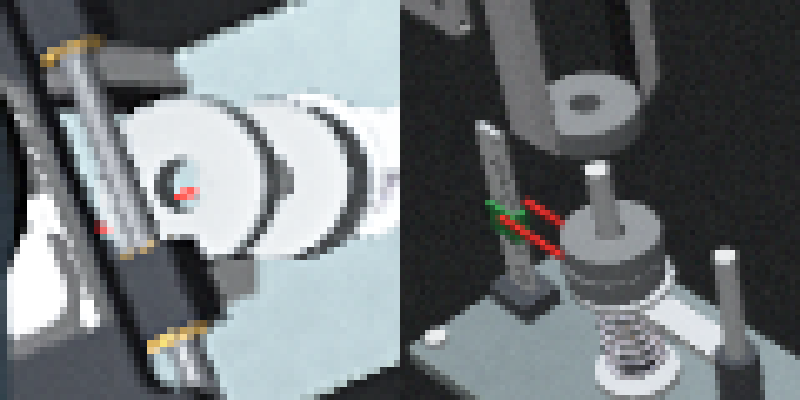

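apply_moves(commands=[-1, 0, -0.0005, 0.006, 0, -1, 0, 0, 0.006, 0, -1, 0, 0, 0.006, 0, -1, 0, 0, 0.001, 0, -1, 0, 0, 0.001, 0, -1, 0, 0, 0.001, 0, -1, 0, 0, 0.001, 0, -1, 0, 0, 0.001, 0, -1, 0, 0, 0.001, 0, -1, 0, 0, 0, 0], newtons=7)

```text
time_s: 30.12
eef_pos: [0.5643, 0.2164, 0.1536]
eef_rot: [0.981, 0.196, 0.001, 0.0]
force: [-0.7, -0.2, 0.8]
finger_gap: 0.0496
```

apply_moves(commands=[-1, 0, 0, 0.001, 0, -1, 0, 0, 0.001, 0, -1, 0, 0, 0, 0])

```text
time_s: 30.37
eef_pos: [0.5639, 0.2162, 0.151]
eef_rot: [0.981, 0.196, 0.0, 0.0]
force: [0.2, -0.7, -1.0]
finger_gap: 0.0491
```

Run:
```python
from h import *
for n in("side","top"):
    im=optics.camera(n);cv2.imwrite(f"pics/{n}14.png",im)
    o=env.observe();print(o["eef_pos"],o["force"],o["finger_gap"])
t=cv2.imread("pics/top14.png")[200:240,100:140]; b=cv2.imread("pics/side14.png")[100:140,165:205]
def e(x,lo):
    x=cv2.resize(x,None,fx=10,fy=10,interpolation=cv2.INTER_NEAREST).astype(float); return np.clip((x-lo)*255/(255-lo),0,255).astype(np.uint8)
cv2.imwrite("pics/z14.png",np.hstack([e(t,40),e(b,20)]))
```

```text
[0.56369643 0.21613368 0.15052992] [-0.78364425 -1.00830618 -1.11957565] 0.048797654621015964
[0.56359045 0.21614251 0.15030539] [-0.77697947 -0.46552766 -1.00390859] 0.0491344631295831
```

View pics/z14.png

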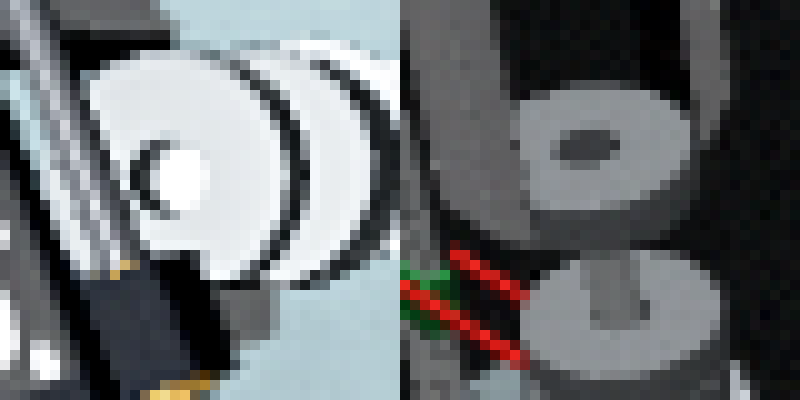

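apply_moves(commands=[-1, -0.0002, 0.0004, 0, 0, -1, -0.0002, 0.0004, 0, 0, -1, 0, 0, 0.001, 0, -1, 0, 0, 0.001, 0, -1, 0, 0, 0.001, 0, -1, 0, 0, 0, 0])

```text
time_s: 30.97
eef_pos: [0.5636, 0.2154, 0.1475]
eef_rot: [0.981, 0.196, -0.0, -0.0]
force: [-0.4, 0.0, -2.2]
finger_gap: 0.0492
```

```bash
cat > look.py <<'E'
from h import *
import sys
k=sys.argv[1]
for n in("side","top"):
    im=optics.camera(n);cv2.imwrite(f"pics/{n}{k}.png",im)
    o=env.observe();print(o["time_s"],o["eef_pos"],o["force"],o["finger_gap"])
t=cv2.imread(f"pics/top{k}.png")[200:240,100:140]; b=cv2.imread(f"pics/side{k}.png")[100:140,165:205]
def e(x,lo):
    x=cv2.resize(x,None,fx=10,fy=10,interpolation=cv2.INTER_NEAREST).astype(float); return np.clip((x-lo)*255/(255-lo),0,255).astype(np.uint8)
cv2.imwrite(f"pics/z{k}.png",np.hstack([e(t,40),e(b,20)]))
E
python3 look.py 15
```

```text
31.0167 [0.56372775 0.2154134  0.14760625] [-0.33119453 -0.15781488 -1.40882644] 0.049253656402744796
31.0667 [0.56377242 0.21546861 0.14772525] [ 0.65646699  0.17859016 -0.88961031] 0.04923472901387815
```

View pics/z15.png

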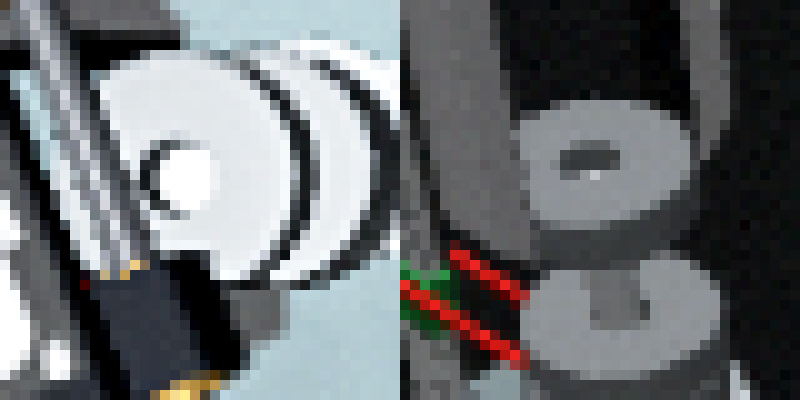

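apply_moves(commands=[-1, 0.0001, 0.0001, 0.002, 0, -1, 0.0001, 0.0001, 0.002, 0, -1, 0.0001, 0.0001, 0.004, 0, -1, 0.0001, 0.0001, 0.004, 0, -1, 0.0001, 0.0001, 0.004, 0, -1, 0.0001, 0.0001, 0.004, 0, -1, 0, 0, 0.004, 0, -1, 0, 0, 0.004, 0, -1, 0, 0, 0.002, 0, -1, 0, 0, 0.002, 0, -1, 0, 0, 0.002, 0, -1, 0, 0, 0.002, 0])

```text
time_s: 32.07
eef_pos: [0.5647, 0.2151, 0.112]
eef_rot: [0.981, 0.196, 0.0, 0.0]
force: [-1.0, -1.2, -0.5]
finger_gap: 0.0493
```

apply_moves(commands=[-1, 0, 0, 0.002, 0, -1, 0, 0, 0.002, 0, -1, 0, 0, 0, 0, -1, 0, 0, 0, 0])

```text
time_s: 32.4
eef_pos: [0.5647, 0.2151, 0.1078]
eef_rot: [0.981, 0.196, 0.0, 0.0]
force: [-0.9, -1.0, -2.1]
finger_gap: 0.0492
```

Run:
```python
from h import *
for n in("side",):
    im=optics.camera(n);cv2.imwrite(f"pics/{n}16.png",im)
    o=env.observe();print(o["eef_pos"],o["force"],o["finger_gap"])
b=cv2.imread("pics/side16.png")[85:185,135:235]
cv2.imwrite("pics/z16.png",cv2.resize(b,None,fx=6,fy=6,interpolation=cv2.INTER_CUBIC))
```

```text
[0.56469205 0.21511395 0.10786993] [-0.42248838 -0.35589157 -1.12706063] 0.04903600683364569
```

View pics/z16.png

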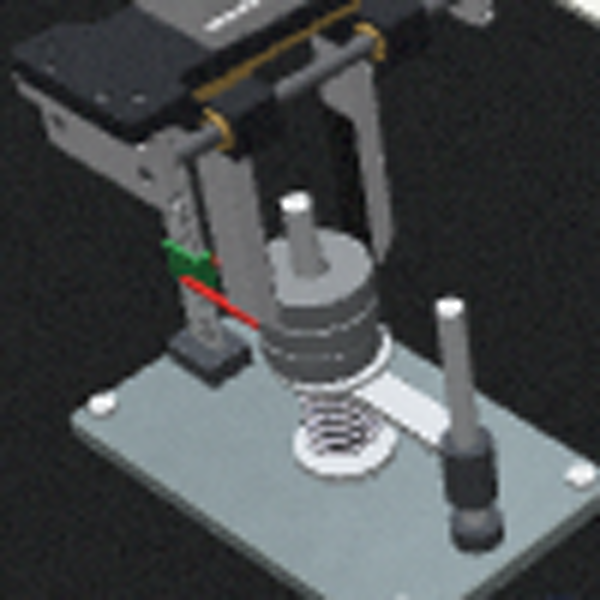

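```bash
cat > nz.py <<'E'
from h import *
import sys
x=np.array([.9224,.386,0]);y=np.array([-.386,.9224,0]);z=np.array([0,0,1.]);P=np.array([.5659,.2140,0])
pr=lambda q:proj("side",[P+x*X*1e-3+y*Y*1e-3+z*Z*1e-3 for X,Y,Z in q])
def nz(a,X,cols):
    w=np.clip(a[...,2]-np.maximum(a[...,1],a[...,0])-15,0,None); zs=[]
    for c in cols:
        best=None
        for Z in np.arange(50,113,.25):
            L=pr([(X,83,Z),(X,26,Z)]);r=np.interp(c,L[:,0],L[:,1]);R=np.arange(105,160);k=abs(R-r)<1.6;col=w[105:160,c];s=col[k].sum()
            if s>100:
                d=abs((col[k]*R[k]).sum()/s-r)
                if best is None or d<best[0]: best=(d,Z)
        zs.append(best[1] if best else np.nan)
    return np.round(zs,1)
if __name__=="__main__":
    for f in sys.argv[1:]: print(f,nz(cv2.imread(f"pics/{f}.png").astype(float),-8.6,range(166,178)))
E
python3 nz.py side0 side6 side10 side12 side16
python3 - <<'E'
from h import *
b=cv2.imread("pics/side16.png")[115:150,150:185]; c=cv2.imread("pics/side12.png")[115:150,150:185]
cv2.imwrite("pics/z17.png",np.clip(np.hstack([cv2.resize(q,None,fx=11,fy=11,interpolation=cv2.INTER_NEAREST) for q in(c,b)]).astype(int)*2,0,255).astype(np.uint8))
E
```

```text
side0 [109.5 109.8 110.  110.  109.8 109.8 109.2 109.2 109.5 109.5 110.  109.5]
side6 [97.  97.5 97.5 96.5 97.  96.5 96.2 96.5 96.8 97.  97.5  nan]
side10 [89.  88.5 88.2 88.8 88.  88.2  nan  nan  nan  nan  nan  nan]
side12 [ 85.2  84.8  84.8  84.8  84.2  84.5  85.   84.5 107.8  84.8 107.5  85.5]
side16 [75.  74.8 75.8 75.  75.8 75.8 75.8 74.2 75.  74.2 75.  74.5]
```

View pics/z17.png

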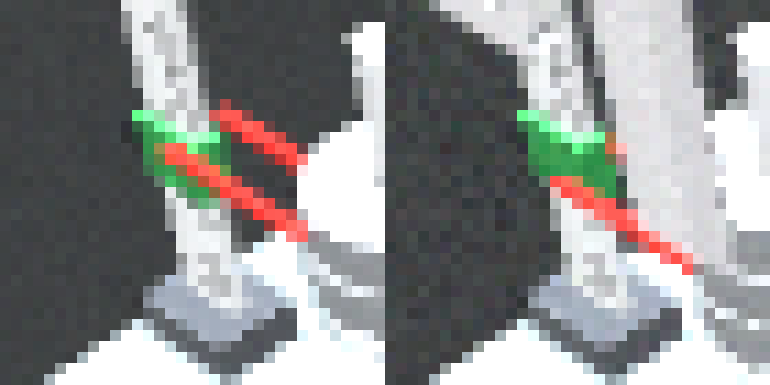

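apply_moves(commands=[-1, 0, 0, 0.001, 0, -1, 0, 0, 0.001, 0, -1, 0, 0, 0, 0, 0.3, 0, 0, 0, 0, 0.3, 0, 0, 0, 0, 0.3, 0, 0, 0, 0, 0.3, 0, 0, 0, 0, 0.3, 0, 0, 0, 0, 0.3, 0, 0, 0, 0, 0.3, 0, 0, -0.02, 0, 0.3, 0, 0, -0.035, 0, 0.3, 0, 0, -0.035, 0])

```text
time_s: 33.45
eef_pos: [0.5634, 0.2149, 0.1954]
eef_rot: [0.981, 0.196, -0.002, -0.0]
force: [0.9, 0.0, -0.1]
finger_gap: 0.0607
```

apply_moves(commands=[0.3, 0, 0, -0.02, 0, 0.3, 0, 0, 0, 0, 0.3, 0, 0, 0, 0, 0.3, 0, 0, 0, 0, 0.3, 0, 0, 0, 0])

```text
time_s: 33.87
eef_pos: [0.5634, 0.2148, 0.2133]
eef_rot: [0.981, 0.196, -0.002, -0.0]
force: [-0.5, -0.2, -0.9]
finger_gap: 0.0609
```

```bash
python3 - <<'E'
from h import *
for n in("side","top"):
    im=optics.camera(n);cv2.imwrite(f"pics/{n}18.png",im)
a=optics.camera("side");cv2.imwrite("pics/side19.png",a)
o=env.observe();print(o["time_s"],o["eef_pos"],o["force"],o["joint_vel"].round(4))
b=cv2.imread("pics/side18.png")
cv2.imwrite("pics/z18.png",np.hstack([cv2.resize(b[90:170,140:220],(400,400),interpolation=cv2.INTER_NEAREST),cv2.resize(b[190:350,160:350],(390,328))[0:328].copy() if 0 else cv2.resize(b[190:350,180:340],(400,400))]))
E
python3 nz.py side18 side19
```

```text
34.0167 [0.5638576  0.21492138 0.2141127 ] [-1.28514517  0.14062452 -0.06577738] [-0.0004 -0.0052 -0.0083  0.0004  0.0012  0.0019]
side18 [73.5 73.5 73.5 73.5 73.2 73.8 97.  97.2 73.8 97.2 98.5 73.8]
side19 [73.5 73.5 73.2 73.5 73.2 97.2 74.  97.2 73.8 97.2 98.5 73.8]
```

View pics/z18.png

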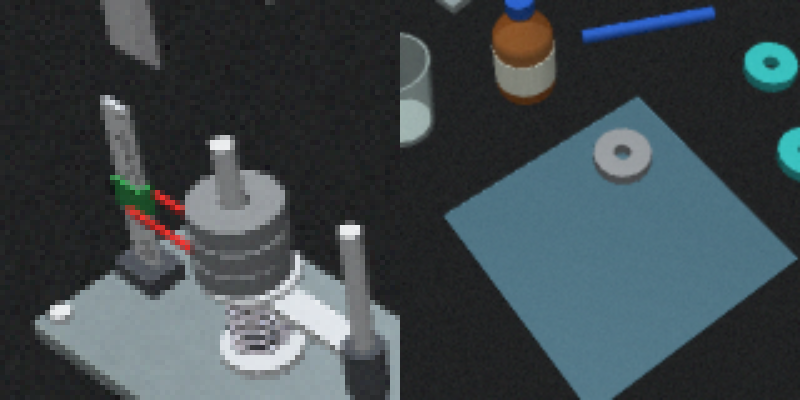

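```bash
python3 -c "
from station import workorder
print(workorder.close_job())"
```

```text
the job is handed in; nothing more can be done
None
```

I put three rings over the rod onto the pan, one at a time, letting go of each before fetching the next. I handed the job in at about 34 s; no verdict is reported.

**Threading:** The first two rings went over the rod without catching. The third seemed to catch on the end. I moved it sideways about 1 mm and it slipped over, with only about 1 N showing at the wrist.

**Last checks (side camera):**
- The pan has sunk about 36 mm.
- The pointer is about 1.5 mm below the middle of the band, give or take 2–3 mm. The limit is 9.5 mm.
- Two pictures 0.1 s apart showed the pointer in the same place.
- The gripper is open, clear above the rod and touching nothing.
- The fourth ring is flat on the mat, and the beaker, bottle and pen look untouched.

**What disagreed:**
- **Two rings or three:** My first rough estimate, after two rings, had the pointer about 5 mm above the band's middle, already inside it. A closer fit put it about 9 mm above, right on the top edge. By either estimate a third ring would leave it inside the band, so I added one.
- **Camera positions:** The two cameras differed by 2–4 mm. I allowed for this by squeezing each ring from two directions to centre it in the gripper before lifting.

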